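# Reassemble the bench dust extractor

### The arm

A 6-joint arm with a two-finger parallel gripper is mounted at the origin on the work surface. World frame = base frame: x ahead of the robot, y to its left, z up, the work surface at z = 0. Lengths are in mm, angles in rad, forces in N, time in s.
With the tool pointing down it reaches from about 350 to 775 mm from the base axis. Payload 7.3 kg.
Tool frame: the origin (TCP) lies on the centre line of the jaws, within the pads' length; the fingertips stand 17 mm ahead of it and the grasp point (between the pads) lies 2 mm behind it; z points along the fingers, y is the line along which they close (so a half turn about z gives the same grasp; the last joint's range is limited). The gripper opens to 92 mm and grips with 3 to 60 N. Pads are 19 mm wide; open, the fingers measure 130 mm over their backs; the gripper's body (75 mm by 190 mm) begins 47 mm behind the grasp point.
Start: joints at [1.144, 0.342, 1.524, -0, 1.275, -0.146], TCP at [145.474, 504.461, 243.741] pointing down, gripper open.
Joint ranges: [-2.53, 2.53], [-0.77, 2.02], [0.04, 2.7], [-1, 4.14], [0.28, 2.66], [-3.11, 3.11]. Speed limits (rad/s): [2.57, 2.57, 3.14, 3.14, 3.14, 3.14].

### API

Orientations are given as [roll, pitch, yaw] about the fixed x, y, z axes, in that order (R = Rz(yaw) Ry(pitch) Rx(roll)).
In Python, from plant import bot gives the robot as it stands. The module is installed in compiled form; this text tells all that it offers.
- The arm moves only by the shell command python3 -m pendant 'ROWS'. ROWS is JSON, a list of rows, each a list of 3 entries, a list of its own where there are three numbers: the shift along the world's x, y, z as a fraction of full scale, then the turn, a rotation vector about the world's x, y, z as a fraction of full scale, then the opening, from -1 (shut) to 1 (fully open), so that 0 is half open. In form: [[[tx, ty, tz], [rx, ry, rz], claw], ...]. A call has exactly 10 rows; each row shifts and turns the commanded pose from where the row before left it; what a row does not reach is not made up. Full scale, the value 1, is 30 mm for a shift and 0.12 rad for a turn. A row lasts 1/12 s, in which the tool goes at most 41.7 mm and 7.16 degrees, less where a joint would pass 70% of its speed; a pose out of reach is approached as far as the arm can. A call with a number of a shift or a turn outside -1 to 1 is refused whole. A call with a gripper value outside its range is refused whole. The fingers move at their own pace and stop on an object; the grip force is fixed at half the most. Time passes only in rows, so rows that do not move let the fingers close, or fill a call up. It gives the time, the measured TCP pose, the force, the opening and the grip force at its end, in the units of the state.
- bot.get_obs(): the state, without advancing time (a new reading comes with each control period).
- bot.capture(name): name is "scene" or "top" or "wrist"; returns the picture (420x560x3 uint8, blue, green, red); there is no depth.
- bot.camera_params(name): a dict with "fovy" (degrees; the focal length in pixels is half the picture's height over the tangent of half this angle, whatever the lens; pixels are square), "cx", "cy" (the principal point, pixels), "camera_from_world" (4x4, takes a point from world to camera coordinates). Camera axes: x right, y down, z forward; pixel columns grow to the right and rows downward; lengths in mm; the calibration is good to about 2 mm. A picture is of the moment at which its call begins: read the wrist's pose just before it. camera_params takes no time and is no camera call; for the wrist camera it gives the pose at the moment of the call.
- bot.close_job(): hands the job in; it is judged then, once.
The state is a dict: "time": time; "joint_positions": joint angles; "dq": joint speeds; "tau": joint torques, N m; "tool_pos": TCP position; "tcp_rot": TCP orientation; "contact_force": force on the tool from outside, world axes, zero at the start; "moment": the same for the moment, N m; "grip_width": finger opening in mm; "finger_force": force on a finger pad.
Only numpy, scipy, OpenCV 4.12 (cv2) and the standard library are available. Lean on these libraries where they do the work, as an engineer would, in place of code of your own. Each camera call takes 0.05 s, during which the arm holds its last target. There are 200 camera calls.

### The job

Put the cleaned bench dust extractor back together: take the handled cap off the bare port (it unlocks anticlockwise), stack all the filter segments lying about on the port and put the cap back on top of them, setting each one crosswise and locking it with a full quarter turn clockwise so that it sits flat and lines up with the housing. Also lay the steel cover squarely in its rim over the clean-out opening and turn the wooden turnbutton fully over it. Do not disturb the mallet, the glue bottle or the wood offcut.

Things in the scene. Friction and masses are not known exactly. Their poses are not given: they have to be found in the camera images.
- stage_a_mid (a point): filter segment, one of 3 or 4 alike (the rest absent): aluminium block 88 (its x) x 60 (its y) x 44 mm high, black louvres on the sides, 0.22 kg; point at the block's centre, 22 mm above its flat underside. On top a round stub, 30 mm diameter, 14 mm high; its upper 7 mm carry a cross bar 48 mm long along y, 18 mm wide. Half a turn makes no difference. Grip the block across its 60 mm.
- stage_b_mid (a point): filter segment like stage_a. Bayonet socket underneath: a slot 53 mm along x, 26 mm wide, that passes the stub and bar of the part below (2.5 mm play) only when set crosswise, long side at 90 degrees to the housing's x within about 8 degrees. It first meets the bar 14 mm above its seat and goes down until its underside rests flat on the part below.
- stage_c_mid (a point): filter segment like stage_a. Once down on its seat it turns clockwise (seen from above) a quarter turn to a stop: then it is locked, its long sides in line with the part below. The other way is blocked after about 20 degrees.
- stage_d_mid (a point): filter segment like stage_a, as described at stage_a, stage_b and stage_c.
- cap_grip (a point): cap, at first locked on the bare port: aluminium, 88 (its x) x 60 (its y) x 22 mm, no stub, 0.2 kg, with a black grip bar on top, 80 mm along x, 20 mm wide, rising 36 mm. Point in the middle of the bar, 40 mm above the flat underside. Bayonet socket as on the segments: goes on and off crosswise, locks by a quarter turn clockwise, unlocks anticlockwise. Grip the bar across its 20 mm.
- cover_grip (a point): clean-out cover: steel plate 110 (its x) x 90 (its y) x 8 mm with a wooden grip bar on top, 48 mm along y, 18 mm wide, rising 36 mm; 0.3 kg. Point in the bar on the centre line, 30 mm above the plate's underside. Half a turn makes no difference. Grip the bar across its 18 mm.
- port (a point): port on top of the fixed green housing (170 mm along x, 370 along y, 55 high): point on the axis of its stub, at the level of the housing top where the lowest segment rests; axes those of the housing. Stub and bar as on the segments, bar along y. The n-th part's underside stands 44 mm x (n-1) above this point; a locked part's x lies along this x, either way round.
- cover_seat (a point): centre of the cover's place on the housing top, at the level where the cover's underside rests: a rim 6 mm high, inside 116 mm (x) x 96 mm (y), round the clean-out opening, 157 mm to the -y side of the port. A seated cover's x lies along this x, either way round.
- turnbutton_grip (a point): wooden turnbutton on the housing, 100 mm to the -y side of the cover's place. Point on its upright pivot axis, half-way up the grip fin (50 mm along its x, 12 mm thick, 36 mm high), 40 mm above the housing top. Under the fin a bar 22 mm wide, 10 thick, with a nose reaching 64 mm long to this point's -x; it passes 4 mm above a seated cover. Grip the fin and turn.
- turnbutton (a joint): turnbutton angle in rad: 0 open, nose to the housing's -x side, clear of the cover; grows clockwise seen from above to 1.57 (stop), nose over the cover's edge. It stays where it is left; friction 0.06 N m.
- mallet: bystander: wooden mallet lying beyond the housing; leave alone
- glue: bystander: white glue bottle, 60 mm diameter, 150 mm high, beyond the housing; leave alone
- offcut: bystander: wood offcut 130 x 60 x 50 mm beyond the housing; leave alone
Things that resemble listed ones, but are neither listed nor needed, are in the scene too. Leave any orange or pink look-alike of the part that bears stage_c_mid alone.

How it is judged (in metres and radians):
At the end, for the whole second after the job is handed in: all segments and the cap stacked on the port, each flat (height within 4 mm, axis 16 mm, tilt 4 deg) and locked (within 11 deg of the housing's x); cover within 9 mm and 7 deg of its place, flat (4 mm); turnbutton past 1.3 rad (horizontal distance between each of stage_a_mid, stage_b_mid, stage_c_mid, stage_d_mid, cap_grip and port below 0.016 m and angle between the x axis of each of stage_a_mid, stage_b_mid, stage_c_mid, stage_d_mid, cap_grip and the x axis of port, either way round below 0.2 rad and angle between each of stage_a_mid, stage_b_mid, stage_c_mid, stage_d_mid, cap_grip's own z axis and vertical below 0.07 rad and (z of stage_a_mid in the frame of port between 0.018 and 0.026 m or z of stage_a_mid in the frame of port between 0.062 and 0.07 m or z of stage_a_mid in the frame of port between 0.106 and 0.114 m or z of stage_a_mid in the frame of port between 0.15 and 0.158 m) and (z of stage_b_mid in the frame of port between 0.018 and 0.026 m or z of stage_b_mid in the frame of port between 0.062 and 0.07 m or z of stage_b_mid in the frame of port between 0.106 and 0.114 m or z of stage_b_mid in the frame of port between 0.15 and 0.158 m) and (z of stage_c_mid in the frame of port between 0.018 and 0.026 m or z of stage_c_mid in the frame of port between 0.062 and 0.07 m or z of stage_c_mid in the frame of port between 0.106 and 0.114 m or z of stage_c_mid in the frame of port between 0.15 and 0.158 m) and (z of stage_d_mid in the frame of port between 0.018 and 0.026 m or z of stage_d_mid in the frame of port between 0.062 and 0.07 m or z of stage_d_mid in the frame of port between 0.106 and 0.114 m or z of stage_d_mid in the frame of port between 0.15 and 0.158 m) and (z of cap_grip in the frame of port between 0.168 and 0.176 m or z of cap_grip in the frame of port between 0.212 and 0.22 m) and horizontal distance between cover_grip and cover_seat below 0.009 m and z of cover_grip in the frame of cover_seat between 0.026 and 0.034 m and angle between the x axis of cover_grip and the x axis of cover_seat, either way round below 0.12 rad and value of joint turnbutton above 1.3 rad); the robot touches nothing.
It fails at once if the mallet is pushed more than 30 mm (distance of mallet from where it was at the start of the episode above 0.03 m).
It fails at once if the glue is pushed more than 30 mm (distance of glue from where it was at the start of the episode above 0.03 m).
It fails at once if the offcut is pushed more than 30 mm (distance of offcut from where it was at the start of the episode above 0.03 m).
Of stage_a, stage_b, stage_c, stage_d only 3 to 4 are there at a start; the rules pass over those that are not, and their reading is None.
At some moment in a run one of stage_a, stage_b, stage_c, stage_d, cover may be knocked a few centimetres aside while the robot is not near it.
It also fails if it takes over 210 s, if anything falls off the work surface, if the arm or the gripper's body presses on something with over 40 N, if the wrist force passes 120 N, or if a joint passes its speed limit or range.

## Working session

There is one attempt and no reset: what is moved stays moved. The work goes in short steps, Python scripts to look and compute and a shell command to move; the robot and the scene stay as the last step left them, time stands still between calls to the robot, and variables do not carry over. Pictures are saved under pics/ and viewed, at most 14 in all, crops included, and the job is handed in when it is done.

```bash
mkdir -p pics; python3 - <<'E'
from plant import bot
import cv2,numpy as np
o=bot.get_obs();print({k:np.round(v,3).tolist() for k,v in o.items()})
for n in("scene","top"):
    p=bot.camera_params(n);print(n,p["fovy"],p["cx"],p["cy"],np.round(p["camera_from_world"],3).tolist())
    cv2.imwrite(f"pics/{n}0.png",bot.capture(n))
E
```

```text
{'time': 0.0, 'joint_positions': [1.144, 0.343, 1.525, -0.0, 1.275, -0.146], 'dq': [0.0, 0.001, 0.001, 0.002, -0.0, -0.0], 'tau': [-0.0, -43.124, -24.422, 0.072, 0.056, -0.0], 'tool_pos': [145.293, 504.076, 243.032], 'tcp_rot': [-3.14, -0.0, 2.861], 'contact_force': [0.95, 0.661, -0.047], 'moment': [-0.015, -0.023, 0.02], 'finger_force': 0.0, 'grip_width': 91.818}
scene 56.03326887938046 281.16985637000295 206.70327817660552 [[0.251, 0.968, 0.008, -172.803], [0.732, -0.185, -0.655, -331.394], [-0.633, 0.171, -0.755, 1314.475], [0.0, 0.0, 0.0, 1.0]]
top 51.06671224404961 275.6376050675734 212.27347310259736 [[0.025, -0.999, -0.024, 16.18], [-0.999, -0.025, -0.022, 534.528], [0.021, 0.025, -0.999, 1058.082], [0.0, 0.0, 0.0, 1.0]]
```

View pics/top0.png

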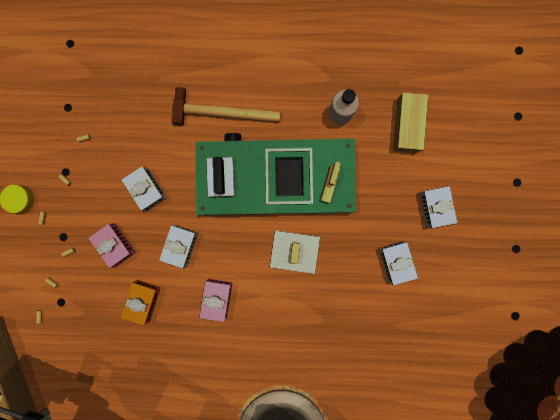

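View pics/scene0.png

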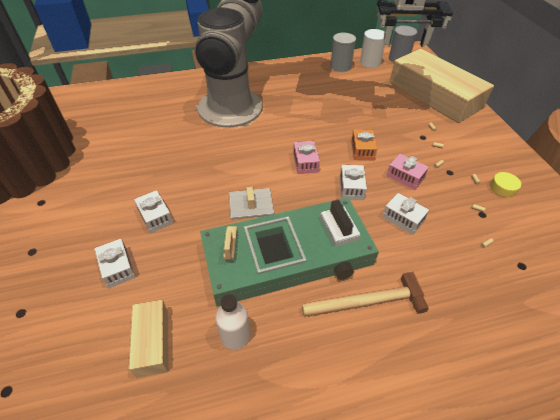

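```bash
cat >h.py <<'E'
from plant import bot
import cv2,numpy as np
def grab(n):
    p=bot.camera_params(n);return bot.capture(n),p
def world(p,uv,z,hh=420):
    f=hh/2/np.tan(np.radians(p["fovy"])/2);T=np.array(p["camera_from_world"])
    uv=np.atleast_2d(uv).astype(float);d=np.c_[(uv[:,0]-p["cx"])/f,(uv[:,1]-p["cy"])/f,np.ones(len(uv))]@T[:3,:3]
    c=-T[:3,:3].T@T[:3,3];return c+d*((z-c[2])/d[:,2])[:,None]
def pix(p,w):
    f=210/np.tan(np.radians(p["fovy"])/2);T=np.array(p["camera_from_world"])
    q=np.atleast_2d(w)@T[:3,:3].T+T[:3,3];return q[:,:2]/q[:,2:]*f+[p["cx"],p["cy"]]
def rects(p,mask,z,amin=300):
    """min-area rectangles of mask blobs in the world plane z: pixel centre, centre, long, short, yaw of long side (deg)"""
    out=[]
    for c in cv2.findContours(mask,cv2.RETR_EXTERNAL,cv2.CHAIN_APPROX_NONE)[0]:
        if cv2.contourArea(c)<amin: continue
        w=world(p,c[:,0],z)[:,:2].astype(np.float32);(x,y),(a,b),t=cv2.minAreaRect(w)
        if a<b:a,b,t=b,a,t+90
        out.append((c[:,0].mean(0).round().tolist(),round(x,1),round(y,1),round(a,1),round(b,1),round((t+90)%180-90,1)))
    return out
def white(im,s=70,v=110):
    h=cv2.cvtColor(im,cv2.COLOR_BGR2HSV);return cv2.inRange(h,(0,0,v),(180,s,255))
def green(im):
    h=cv2.cvtColor(im,cv2.COLOR_BGR2HSV);return cv2.inRange(h,(50,90,40),(90,255,255))
E
python3 - <<'E'
from h import *
im,p=grab("top")
m=white(im);cv2.imwrite("pics/m.png",m)
print("z44");[print(r) for r in rects(p,m,44)]
print("z8",[r for r in rects(p,white(im,110,130),8)])
g=cv2.morphologyEx(green(im),cv2.MORPH_CLOSE,np.ones((9,9)));print("house",rects(p,g,55,3000))
big=cv2.resize(im[125:315,85:365],None,fx=2.85,fy=2.85,interpolation=cv2.INTER_CUBIC);cv2.imwrite("pics/crop1.png",big)
E
```

```text
z44
([214.0, 301.0], 322.2, 166.9, 84.3, 56.9, -7.9)
([400.0, 263.0], 422.1, -261.3, 86.8, 58.8, 17.7)
([295.0, 252.0], 442.3, -17.4, 105.3, 85.6, 83.4)
([176.0, 246.0], 448.6, 258.5, 88.8, 58.2, -16.8)
([440.0, 207.0], 556.2, -351.7, 87.5, 58.4, 12.8)
([141.0, 188.0], 582.3, 346.8, 86.3, 58.8, 34.5)
([219.0, 178.0], 614.1, 162.1, 90.3, 61.5, 4.0)
([289.0, 176.0], 618.8, 1.0, 131.2, 109.9, 1.4)
z8 [([282.0, 404.0], 74.3, 3.1, 170.0, 61.0, 89.5), ([214.0, 301.0], 315.7, 172.4, 89.5, 60.2, -7.3), ([400.0, 264.0], 418.8, -271.0, 89.3, 61.3, 17.6), ([294.0, 252.0], 440.3, -18.2, 109.2, 90.5, 83.5), ([176.0, 246.0], 445.2, 268.7, 90.3, 60.2, -16.9), ([108.0, 246.0], 442.6, 435.2, 89.1, 60.2, 37.0), ([441.0, 207.0], 557.2, -365.1, 90.0, 61.5, 12.8), ([141.0, 188.0], 585.1, 359.4, 90.7, 60.6, 34.4), ([289.0, 176.0], 623.7, 0.9, 133.4, 113.7, 1.4)]
house [([275.0, 177.0], 615.6, 31.9, 368.0, 171.7, -88.1)]
```

View pics/crop1.png

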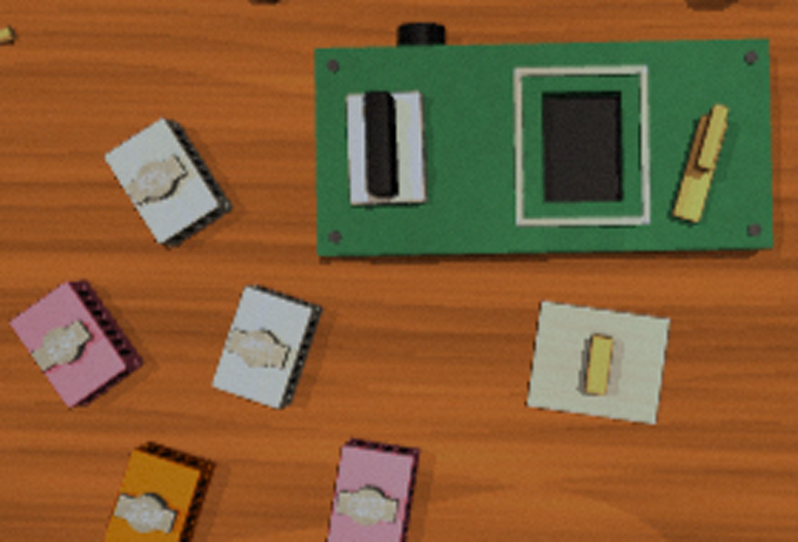

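```bash
python3 - <<'E'
from h import *
im,p=grab("top")
r=[q for q in rects(p,white(im),61) if 120<q[3]<140][0];print("rim",r)
m=white(im);m[:,:260]=0
c,h=cv2.findContours(m,cv2.RETR_CCOMP,cv2.CHAIN_APPROX_NONE)
for i,k in enumerate(c):
    if h[0][i][3]>=0 and cv2.contourArea(k)>800: w=world(p,k[:,0],61)[:,:2].astype(np.float32);print("inner",cv2.minAreaRect(w))
print("cap",[q for q in rects(p,cv2.morphologyEx(white(im),cv2.MORPH_CLOSE,np.ones((15,15))),77) if abs(q[2]-155)<20 and q[1]>500])
t=np.radians(r[5]);cs=np.array([r[1],r[2]]);ax=np.array([np.cos(t),np.sin(t)]);ay=np.array([-ax[1],ax[0]])
print("port",cs+157*ay,"tb",cs-100*ay)
print(pix(p,np.c_[[cs+157*ay,cs-100*ay],[69,113]]))
pw=bot.camera_params("wrist");print(pw["fovy"],pw["cx"],pw["cy"]);T=np.array(pw["camera_from_world"]);print((-T[:3,:3].T@T[:3,3]-bot.get_obs()["tool_pos"]).round(1),T[:3,:3].round(3).tolist())
E
```

```text
rim ([289.0, 176.0], 617.0, 1.0, 129.1, 108.1, 1.4)
inner ((617.84130859375, 0.4720420837402344), (120.01090240478516, 100.27787017822266), 2.631195545196533)
cap [([220.0, 177.0], 610.8, 157.0, 87.4, 59.5, 4.0)]
port [613.16414803 157.9531339 ] tb [619.44321782 -98.97014898]
[[219.81556148 175.67824267]
 [334.57959987 173.38222868]]
58.870106599249226 287.6681537819219 212.3871629583001
[-74.7  21.6 140.6] [[0.276, 0.961, -0.001], [0.921, -0.265, 0.287], [0.276, -0.08, -0.958]]
```

```bash
R='[[[0.778,-0.5775,-0.07],[0,0,0.13],1],[[0.778,-0.5775,-0.07],[0,0,0.13],1]]'; 
python3 -m pendant '[[[0.778,-0.5775,-0.07],[0,0,0.13],1],[[0.778,-0.5775,-0.07],[0,0,0.13],1],[[0.778,-0.5775,-0.07],[0,0,0.13],1],[[0.778,-0.5775,-0.07],[0,0,0.13],1],[[0.778,-0.5775,-0.07],[0,0,0.13],1],[[0.778,-0.5775,-0.07],[0,0,0.13],1],[[0.778,-0.5775,-0.07],[0,0,0.13],1],[[0.778,-0.5775,-0.07],[0,0,0.13],1],[[0.778,-0.5775,-0.07],[0,0,0.13],1],[[0.778,-0.5775,-0.07],[0,0,0.13],1]]'
python3 -m pendant '[[[0.778,-0.5775,-0.07],[0,0,0.13],1],[[0.778,-0.5775,-0.07],[0,0,0.13],1],[[0.778,-0.5775,-0.07],[0,0,0.13],1],[[0.778,-0.5775,-0.07],[0,0,0.13],1],[[0.778,-0.5775,-0.07],[0,0,0.13],1],[[0.778,-0.5775,-0.07],[0,0,0.13],1],[[0.778,-0.5775,-0.07],[0,0,0.13],0],[[0.778,-0.5775,-0.07],[0,0,0.13],0],[[0.778,-0.5775,-0.07],[0,0,0.13],0],[[0.778,-0.5775,-0.07],[0,0,0.13],0]]'
python3 - <<'E'
from h import *
im,p=grab("wrist");cv2.imwrite("pics/w1.png",im)
o=bot.get_obs();print(o["tool_pos"],np.degrees(o["tcp_rot"]),o["joint_positions"],o["grip_width"])
print("capC pix",pix(p,[[613.2,158,77],[613.2,158,113],[613.2,158,55]]))
E
```

```text
time: 1.03
tool_pos: [379.8, 330.1, 222.6]
tcp_rot: [-3.142, -0.0, 3.018]
contact_force: [-0.2, 1.1, 0.0]
grip_width: 91.8
finger_force: 0.0
time: 1.87
tool_pos: [613.2, 156.9, 201.3]
tcp_rot: [3.142, -0.001, -3.11]
contact_force: [0.6, 1.1, 0.3]
grip_width: 70.0
finger_force: 0.0
[616.84782405 153.07984477 200.47462368] [-1.79885561e+02  1.04778891e-01 -1.78293591e+02] [ 0.12378067  0.57841093  1.2599437  -0.00224086  1.30160547 -1.4762021 ] 65.61185011583551
capC pix [[289.17044712 210.44285389]
 [289.39311363 226.06177346]
 [289.05980942 202.68218347]]
```

View pics/w1.png

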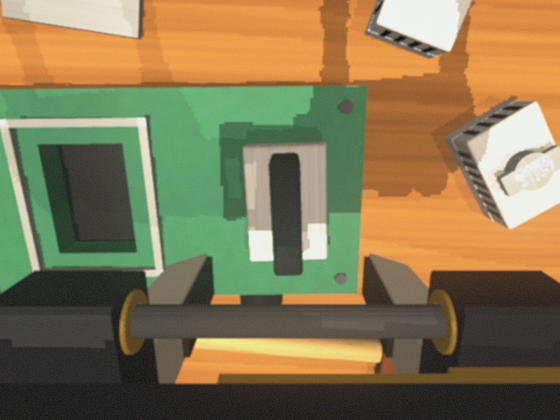

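```bash

python3 -m pendant '[[[0,0,0],[0,0,-1],1],[[0,0,0],[0,0,-1],1],[[0,0,0],[0,0,-1],1],[[0,0,0],[0,0,-1],1],[[0,0,0],[0,0,-1],1],[[0,0,0],[0,0,-1],1],[[0,0,0],[0,0,-1],1],[[0,0,0],[0,0,-1],1],[[0,0,0],[0,0,-1],1],[[0,0,0],[0,0,-1],1]]' >/dev/null
python3 -m pendant '[[[0,0,0],[0,0,-1],1],[[0,0,0],[0,0,-1],1],[[0,0,0],[0,0,-1],1],[[0,0,0],[0,0,-1],1],[[0,0,0],[0,0,-1],1],[[0,0,0],[0,0,-1],1],[[0,0,0],[0,0,-1],1],[[0,0,0],[0,0,-1],1],[[0,0,0],[0,0,-1],1],[[0,0,0],[0,0,-1],1]]' >/dev/null
python3 -m pendant '[[[0,0,0],[0,0,-1],1],[[0,0,0],[0,0,-1],1],[[0,0,0],[0,0,-1],1],[[0,0,0],[0,0,-1],1],[[0,0,0],[0,0,-1],1],[[0,0,0],[0,0,-1],1],[[-0.13,0.13,0],[0,0,-0.15],0],[[0,0,0],[0,0,0],0],[[0,0,0],[0,0,0],0],[[0,0,0],[0,0,0],0]]'
python3 - <<'E'
from h import *
im,p=grab("wrist");cv2.imwrite("pics/w2.png",im)
o=bot.get_obs();print(o["tool_pos"],np.degrees(o["tcp_rot"]),o["joint_positions"],o["grip_width"])
print("capC pix",pix(p,[[613.2,158,77],[613.2,158,113],[617,1,61]]))
for z in(61,77):
  for s,v in((70,110),(60,80)):print(z,rects(p,cv2.morphologyEx(white(im,s,v),cv2.MORPH_CLOSE,np.ones((25,25))),z))
E
```

```text
time: 4.42
tool_pos: [608.4, 161.8, 201.6]
tcp_rot: [3.141, 0.0, 0.036]
contact_force: [0.5, -0.4, 0.6]
grip_width: 69.6
finger_force: 0.0
[608.43928381 161.78874181 201.68418293] [1.79990435e+02 1.88849662e-03 2.04008066e+00] [ 1.38322027e-01  5.67115616e-01  1.27658142e+00 -1.68931318e-04
  1.29794552e+00  1.67355775e+00] 65.98073254143553
capC pix [[292.89857755 203.77951718]
 [293.65482118 218.61395904]
 [493.41749481 200.72318261]]
61 [([75.0, 213.0], 593.4, 330.6, 87.4, 83.7, 34.9), ([294.0, 200.0], 606.9, 160.2, 95.4, 74.1, 3.5), ([381.0, 259.0], 546.7, 104.7, 380.0, 171.1, -57.9)]
61 [([72.0, 213.0], 593.4, 330.6, 87.4, 83.5, 35.0), ([296.0, 206.0], 606.8, 155.2, 95.8, 64.7, 3.9), ([386.0, 258.0], 533.8, 102.8, 390.7, 194.5, -57.7)]
77 [([75.0, 213.0], 598.7, 321.1, 82.4, 78.9, 34.9), ([294.0, 200.0], 611.4, 160.4, 90.0, 69.9, 3.5), ([381.0, 259.0], 554.7, 108.1, 358.4, 161.4, -57.9)]
77 [([72.0, 213.0], 598.7, 321.2, 82.5, 78.8, 35.0), ([296.0, 206.0], 611.3, 155.7, 90.4, 61.0, 3.9), ([386.0, 258.0], 542.5, 106.3, 368.5, 183.4, -57.7)]
```

View pics/w2.png

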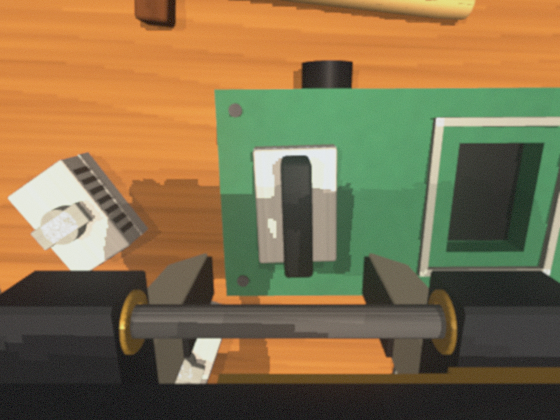

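```bash

python3 -m pendant '[[[0.01,-0.016,-0.345],[0,0,0],0],[[0.01,-0.016,-0.345],[0,0,0],0],[[0.01,-0.016,-0.345],[0,0,0],0],[[0.01,-0.016,-0.345],[0,0,0],0],[[0.01,-0.016,-0.345],[0,0,0],0],[[0.01,-0.016,-0.345],[0,0,0],0],[[0.01,-0.016,-0.345],[0,0,0],0],[[0.01,-0.016,-0.345],[0,0,0],0],[[0.01,-0.016,-0.345],[0,0,0],0],[[0.01,-0.016,-0.345],[0,0,0],0]]'
python3 -m pendant '[[[0,0,0],[0,0,0],-1],[[0,0,0],[0,0,0],-1],[[0,0,0],[0,0,0],-1],[[0,0,0],[0,0,0],-1],[[0,0,0],[0,0,0],-1],[[0,0,0],[0,0,0],-1],[[0,0,0],[0,0,0],-1],[[0,0,0],[0,0,0],-1],[[0,0,0],[0,0,0],-1],[[0,0,0],[0,0,0],-1]]'
```

```text
time: 5.3
tool_pos: [611.4, 157.0, 97.2]
tcp_rot: [3.141, 0.0, 0.035]
contact_force: [0.0, -0.8, -0.3]
grip_width: 45.5
finger_force: 0.0
time: 6.13
tool_pos: [611.8, 157.1, 99.0]
tcp_rot: [3.142, -0.001, 0.035]
contact_force: [0.3, -1.1, 5.7]
grip_width: 20.1
finger_force: 29.8
```

```bash

python3 -m pendant '[[[0,0,0],[0,0,1],-1],[[0,0,0],[0,0,1],-1],[[0,0,0],[0,0,1],-1],[[0,0,0],[0,0,1],-1],[[0,0,0],[0,0,1],-1],[[0,0,0],[0,0,1],-1],[[0,0,0],[0,0,1],-1],[[0,0,0],[0,0,1],-1],[[0,0,0],[0,0,1],-1],[[0,0,0],[0,0,1],-1]]'
python3 -m pendant '[[[0,0,0],[0,0,1],-1],[[0,0,0],[0,0,1],-1],[[0,0,0],[0,0,1],-1],[[0,0,0],[0,0,0.1],-1],[[0,0,0],[0,0,0],-1],[[0,0,0],[0,0,0],-1],[[0,0,0.2],[0,0,0],-1],[[0,0,0.2],[0,0,0],-1],[[0,0,0.2],[0,0,0],-1],[[0,0,0.2],[0,0,0],-1]]'
python3 - <<'E'
from h import *
im,p=grab("wrist");cv2.imwrite("pics/w3.png",im)
o=bot.get_obs();print(o["tool_pos"],np.degrees(o["tcp_rot"]),o["contact_force"],o["moment"])
E
```

```text
time: 6.97
tool_pos: [611.9, 157.6, 99.0]
tcp_rot: [3.14, -0.002, 1.24]
contact_force: [-0.5, 1.5, 5.5]
grip_width: 19.8
finger_force: 29.8
time: 7.8
tool_pos: [611.2, 157.0, 122.6]
tcp_rot: [-3.141, 0.0, 1.607]
contact_force: [-0.2, -0.6, -2.2]
grip_width: 19.6
finger_force: 29.8
[611.96480005 157.11411144 124.07020905] [ 1.79887682e+02 -1.03448253e-02  9.20592203e+01] [ 0.71134025  0.30791368 -0.2440815 ] [-0.03499416 -0.02423319 -0.02590833]
```

View pics/w3.png

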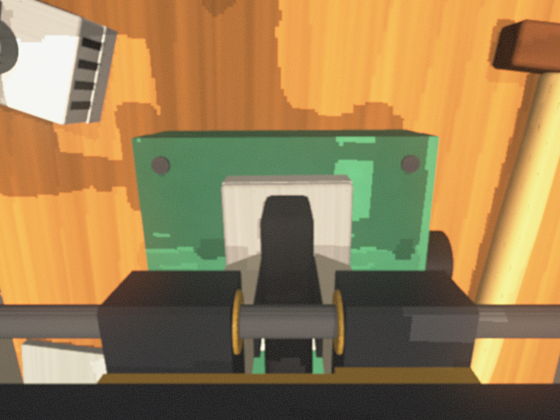

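```bash

python3 -m pendant '[[[-0.77,-0.152,0.1],[0,0,0],-1],[[-0.77,-0.152,0.1],[0,0,0],-1],[[-0.77,-0.152,0.1],[0,0,0],-1],[[-0.77,-0.152,-0.1],[0,0,0],-1],[[-0.77,-0.152,-0.1],[0,0,0],-1],[[-0.77,-0.152,-0.1],[0,0,0],-1],[[-0.77,-0.152,0],[0,0,0],-1],[[0,0,-0.85],[0,0,0],-1],[[0,0,-0.85],[0,0,0],-1],[[0,0,-0.8],[0,0,0],-1]]'
python3 -m pendant '[[[0,0,0],[0,0,0],-1],[[0,0,-0.1],[0,0,0],-1],[[0,0,-0.05],[0,0,0],-1],[[0,0,0],[0,0,0],-1],[[0,0,0],[0,0,0],0],[[0,0,0],[0,0,0],0],[[0,0,0],[0,0,0],0],[[0,0,0],[0,0,0],0],[[0,0,0],[0,0,0],0],[[0,0,0.3],[0,0,0],0]]'
```

```text
time: 8.68
tool_pos: [450.0, 125.1, 47.2]
tcp_rot: [3.139, -0.0, 1.607]
contact_force: [0.2, 0.1, -2.4]
grip_width: 19.6
finger_force: 29.8
time: 9.52
tool_pos: [448.7, 125.0, 51.0]
tcp_rot: [-3.139, 0.0, 1.607]
contact_force: [-0.5, -0.2, 0.6]
grip_width: 45.7
finger_force: 0.0
```

```bash

python3 -m pendant '[[[0,0,0.857],[0,0,1],0],[[0,0,0.857],[0,0,1],0],[[0,0.556,0.857],[0,0,1],0],[[0,0.556,0.857],[0,0,1],1],[[0,0.556,0.857],[0,0,1],1],[[0,0.556,0],[0,0,1],1],[[0,0.556,0],[0,0,1],1],[[0,0.556,0],[0,0,1],1],[[0,0.556,0],[0,0,1],1],[[0,0.556,0],[0,0,1],1]]'
python3 -m pendant '[[[-0.04,0,0],[0,0,0.36],1],[[0,0,0],[0,0,0],1],[[0,0,0],[0,0,0],1],[[0,0,0],[0,0,0],1],[[0,0,0],[0,0,0],1],[[0,0,0],[0,0,0],1],[[0,0,0],[0,0,0],1],[[0,0,0],[0,0,0],1],[[0,0,0],[0,0,0],1],[[0,0,0],[0,0,0],1]]'
cat >>h.py <<'E'
def seg(n,x,y,z=44,s=70,v=110,k=9,tag=None):
    im,p=grab(n)
    if tag: cv2.imwrite(f"pics/{tag}.png",im)
    return [r for r in rects(p,cv2.morphologyEx(white(im,s,v),cv2.MORPH_CLOSE,np.ones((k,k))),z,300) if np.hypot(r[1]-x,r[2]-y)<60]
E
python3 - <<'E'
from h import *
o=bot.get_obs();print(o["tool_pos"],np.degrees(o["tcp_rot"]))
for s,v in((70,110),(60,90),(90,130)):print(seg("wrist",448.6,258.5,s=s,v=v,tag="w4"))
E
```

```text
time: 10.35
tool_pos: [449.4, 259.4, 181.1]
tcp_rot: [3.141, 0.0, 2.813]
contact_force: [0.6, -0.4, -0.2]
grip_width: 87.7
finger_force: 0.0
time: 11.18
tool_pos: [448.5, 258.5, 180.3]
tcp_rot: [3.142, -0.0, 2.85]
contact_force: [-0.2, -0.2, 1.0]
grip_width: 91.9
finger_force: 0.0
[448.48585048 258.50951239 180.28379858] [ 1.79996189e+02 -3.10844238e-03  1.63277695e+02]
[([286.0, 196.0], 443.7, 258.7, 89.9, 59.4, -16.9)]
[([286.0, 198.0], 443.6, 258.6, 89.8, 59.2, -16.8)]
[([286.0, 198.0], 444.0, 258.7, 90.8, 59.8, -17.3)]
```

View pics/w4.png

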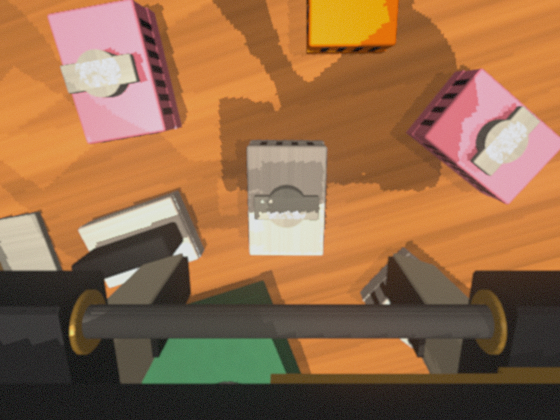

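```bash

python3 -m pendant '[[[-0.08,0,-0.6],[0,0,0],1],[[0,0,-0.6],[0,0,0],1],[[0,0,-0.6],[0,0,0],1],[[0,0,-0.6],[0,0,0],1],[[0,0,-0.6],[0,0,0],1],[[0,0,-0.6],[0,0,0],1],[[0,0,-0.6],[0,0,0],1],[[0,0,-0.6],[0,0,0],1],[[0,0,-0.35],[0,0,0],1],[[0,0,-0.1],[0,0,0],1]]'
python3 -m pendant '[[[0,0,0],[0,0,0],1],[[0,0,0],[0,0,0],-1],[[0,0,0],[0,0,0],-1],[[0,0,0],[0,0,0],-1],[[0,0,0],[0,0,0],-1],[[0,0,0],[0,0,0],-1],[[0,0,0],[0,0,0],-1],[[0,0,0.2],[0,0,0],-1],[[0,0,0.6],[0,0,0],-1],[[0,0,1],[0,0,0],-1]]'
```

```text
time: 12.17
tool_pos: [445.2, 258.2, 21.1]
tcp_rot: [-3.14, -0.002, 2.85]
contact_force: [-0.5, -0.6, 0.5]
grip_width: 91.9
finger_force: 0.0
time: 13.0
tool_pos: [444.1, 257.8, 75.2]
tcp_rot: [-3.138, -0.005, 2.85]
contact_force: [1.1, -0.4, -1.8]
grip_width: 59.8
finger_force: 30.0
```

```bash

python3 -m pendant '[[[0.55,-0.336,0.14],[0,0,-1],-1],[[0.55,-0.336,0.14],[0,0,-1],-1],[[0.55,-0.336,0.14],[0,0,-1],-1],[[0.55,-0.336,0.14],[0,0,-1],-1],[[0.55,-0.336,0.14],[0,0,-1],-1],[[0.55,-0.336,0.14],[0,0,-1],-1],[[0.55,-0.336,0.14],[0,0,-1],-1],[[0.55,-0.336,0.14],[0,0,-1],-1],[[0.55,-0.336,0.14],[0,0,-1],-1],[[0.55,-0.336,0.14],[0,0,-1],-1]]'
python3 -m pendant '[[[0.013,-0.01,0],[0,0,-0.37],-1],[[0,0,0],[0,0,0],-1],[[0,0,-0.4],[0,0,0],-1],[[0,0,-0.3],[0,0,0],-1],[[0,0,0],[0,0,0],-1],[[0,0,0],[0,0,0],-1],[[0,0,0],[0,0,0],-1],[[0,0,0],[0,0,0],-1],[[0,0,0],[0,0,0],-1],[[0,0,0],[0,0,0],-1]]'
python3 - <<'E'
from h import *
im,p=grab("wrist");cv2.imwrite("pics/w5.png",im)
o=bot.get_obs();print(o["tool_pos"],np.degrees(o["tcp_rot"]),o["contact_force"])
E
```

```text
time: 13.83
tool_pos: [611.4, 157.2, 119.0]
tcp_rot: [-3.141, 0.0, 1.644]
contact_force: [0.2, 0.8, -1.6]
grip_width: 60.0
finger_force: 30.0
time: 14.67
tool_pos: [611.6, 157.6, 98.2]
tcp_rot: [3.141, -0.0, 1.606]
contact_force: [0.2, 0.5, -1.7]
grip_width: 59.9
finger_force: 30.0
[611.59568474 157.56687395  98.12621857] [ 1.79961442e+02 -3.99217580e-03  9.20028476e+01] [-0.14845526  0.05039911 -1.35964165]
```

View pics/w5.png

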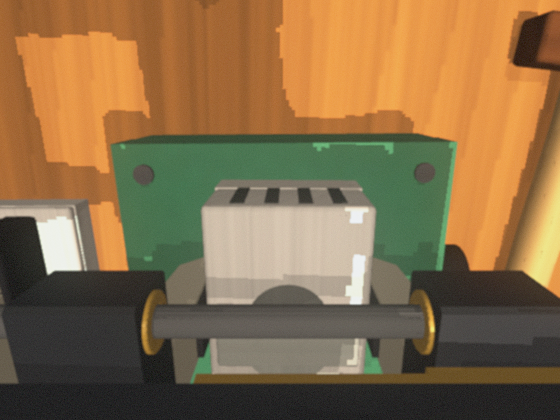

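```bash

python3 -m pendant '[[[-0.05,-0.02,0],[0,0,0],-1],[[0,0,-0.1],[0,0,0],-1],[[0,0,-0.1],[0,0,0],-1],[[0,0,-0.1],[0,0,0],-1],[[0,0,-0.1],[0,0,0],-1],[[0,0,-0.1],[0,0,0],-1],[[0,0,-0.1],[0,0,0],-1],[[0,0,-0.03],[0,0,0],-1],[[0,0,0],[0,0,0],-1],[[0,0,0],[0,0,0],-1]]'
```

```text
time: 15.55
tool_pos: [610.0, 156.9, 78.9]
tcp_rot: [3.141, 0.0, 1.606]
contact_force: [0.8, 0.8, -1.0]
grip_width: 59.8
finger_force: 30.0
```

```bash

python3 -m pendant '[[[0,0,-0.03],[0,0,0],-1],[[0,0,-0.02],[0,0,-1],-1],[[0,0,0],[0,0,-1],-1],[[0,0,0],[0,0,-1],-1],[[0,0,0],[0,0,-1],-1],[[0,0,0],[0,0,-1],-1],[[0,0,0],[0,0,-1],-1],[[0,0,0],[0,0,-1],-1],[[0,0,0],[0,0,-1],-1],[[0,0,0],[0,0,-1],-1]]'
python3 -m pendant '[[[0,0,0],[0,0,-1],-1],[[0,0,0],[0,0,-1],-1],[[0,0,0],[0,0,-1],-1],[[0,0,0],[0,0,-1],-1],[[0,0,0],[0,0,-0.3],-1],[[0,0,0],[0,0,0],-1],[[0,0,0],[0,0,0],-1],[[0,0,0],[0,0,0],-1],[[0,0,0],[0,0,0],-1],[[0,0,0],[0,0,0],-1]]'
python3 - <<'E'
from h import *
o=bot.get_obs();print(o["tool_pos"],np.degrees(o["tcp_rot"]),o["contact_force"],o["moment"])
E
```

```text
time: 16.38
tool_pos: [610.3, 156.5, 78.3]
tcp_rot: [3.141, -0.001, 0.52]
contact_force: [0.1, -1.8, 3.1]
grip_width: 60.2
finger_force: 30.0
time: 17.22
tool_pos: [610.1, 156.7, 78.2]
tcp_rot: [3.141, -0.001, 0.012]
contact_force: [-3.0, -1.5, 5.6]
grip_width: 59.8
finger_force: 30.0
[610.09088422 156.67919937  78.24245784] [ 1.79975170e+02 -3.71603395e-02  6.70014098e-01] [-2.95552544 -1.46762797  5.59267946] [-0.29614184  0.6205396   0.45511557]
```

```bash

python3 -m pendant '[[[0,0,0],[0,0,0],1],[[0,0,0],[0,0,0],1],[[0,0,0],[0,0,0],1],[[0,0,0.855],[0,0,0],1],[[0,0,0.855],[0,0,0],1],[[0,0,0.855],[0,0,0],1],[[0,0,0.855],[0,0,0],1],[[0,0.9,0],[0,0,0.8],1],[[0,0.9,0],[0,0,0.8],1],[[0,0.9,0],[0,0,0.8],1]]'
python3 -m pendant '[[[-0.246,0.907,0],[0,0,0.63],1],[[-0.246,0.907,0],[0,0,0.63],1],[[-0.246,0.907,0],[0,0,0.63],1],[[-0.246,0.907,0],[0,0,0.63],1],[[0,0,0],[0,0,0],1],[[0,0,0],[0,0,0],1],[[0,0,0],[0,0,0],1],[[0,0,0],[0,0,0],1],[[0,0,0],[0,0,0],1],[[0,0,0],[0,0,0],1]]'
python3 - <<'E'
from h import *
o=bot.get_obs();print(o["tool_pos"],np.degrees(o["tcp_rot"]))
print(seg("wrist",580,347,tag="w6"),seg("wrist",580,347,s=60,v=90))
print("top",seg("top",580,347,tag="t2"),"port part",seg("top",611,157,z=99), seg("top",420,-261),seg("top",556,-352),seg("top",440,-18,8,110,130),seg("top",450,125,22))
E
```

```text
time: 18.05
tool_pos: [610.3, 238.6, 180.7]
tcp_rot: [-3.141, -0.001, 0.301]
contact_force: [0.6, 0.4, 0.6]
grip_width: 91.7
finger_force: 0.0
time: 18.88
tool_pos: [581.0, 345.6, 180.1]
tcp_rot: [3.141, -0.0, 0.598]
contact_force: [-0.0, 0.0, -0.1]
grip_width: 92.0
finger_force: 0.0
[580.96257214 345.64598687 180.05662101] [ 1.79991316e+02 -2.75032968e-04  3.42740926e+01]
[([288.0, 199.0], 583.8, 347.3, 90.7, 59.6, 34.3)] [([288.0, 199.0], 583.7, 347.4, 90.8, 59.1, 34.1)]
top [([142.0, 191.0], 579.8, 341.4, 80.3, 64.9, 34.2)] port part [([218.0, 175.0], 610.5, 157.4, 87.0, 58.0, 1.6)] [([400.0, 263.0], 422.1, -261.4, 86.9, 58.8, 17.6)] [([440.0, 207.0], 556.2, -351.7, 87.5, 58.4, 12.8)] [([294.0, 252.0], 440.2, -18.1, 109.6, 90.6, 83.4)] [([236.0, 246.0], 452.0, 124.2, 86.1, 59.6, -88.4)]
```

View pics/t2.png

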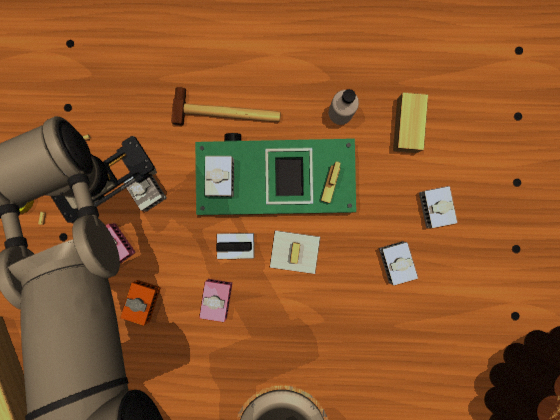

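```bash

python3 -m pendant '[[[0,0,-0.6],[0,0,0],1],[[0,0,-0.6],[0,0,0],1],[[0,0,-0.6],[0,0,0],1],[[0,0,-0.6],[0,0,0],1],[[0,0,-0.6],[0,0,0],1],[[0,0,-0.6],[0,0,0],1],[[0,0,-0.6],[0,0,0],1],[[0,0,-0.6],[0,0,0],1],[[0,0,-0.35],[0,0,0],1],[[0,0,-0.09],[0,0,0],1]]'
python3 -m pendant '[[[0,0,0],[0,0,0],1],[[0,0,0],[0,0,0],-1],[[0,0,0],[0,0,0],-1],[[0,0,0],[0,0,0],-1],[[0,0,0],[0,0,0],-1],[[0,0,0],[0,0,0],-1],[[0,0,0],[0,0,0],-1],[[0,0,0.5],[0,0,0],-1],[[0,0,1],[0,0,0],-1],[[0,0,1],[0,0,0],-1]]'
```

```text
time: 20.12
tool_pos: [579.2, 346.2, 20.4]
tcp_rot: [-3.141, 0.004, 0.6]
contact_force: [-1.1, -0.5, 0.5]
grip_width: 91.7
finger_force: 0.0
time: 20.95
tool_pos: [579.2, 346.1, 96.8]
tcp_rot: [-3.141, 0.004, 0.6]
contact_force: [0.2, 0.2, -2.3]
grip_width: 59.4
finger_force: 30.0
```

```bash

python3 -m pendant '[[[0.097,-0.633,0.157],[0,0,0.836],-1],[[0.097,-0.633,0.157],[0,0,0.836],-1],[[0.097,-0.633,0.157],[0,0,0.836],-1],[[0.097,-0.633,0.157],[0,0,0.836],-1],[[0.097,-0.633,0.157],[0,0,0.836],-1],[[0.097,-0.633,0.157],[0,0,0.836],-1],[[0.097,-0.633,0.157],[0,0,0.836],-1],[[0.097,-0.633,0.157],[0,0,0.836],-1],[[0.097,-0.633,0.157],[0,0,0.836],-1],[[0.097,-0.633,0.157],[0,0,0.836],-1]]'
python3 -m pendant '[[[0,0,0],[0,0,0],-1],[[0,0,0],[0,0,0],-1],[[0,0,-0.1],[0,0,0],-1],[[0,0,-0.1],[0,0,0],-1],[[0,0,-0.1],[0,0,0],-1],[[0,0,-0.1],[0,0,0],-1],[[0,0,-0.1],[0,0,0],-1],[[0,0,-0.1],[0,0,0],-1],[[0,0,-0.1],[0,0,0],-1],[[0,0,0],[0,0,0],-1]]'
```

```text
time: 21.78
tool_pos: [608.1, 161.6, 145.6]
tcp_rot: [-3.141, -0.008, 1.611]
contact_force: [-1.2, 12.9, 3.4]
grip_width: 60.2
finger_force: 30.0
time: 22.62
tool_pos: [610.1, 158.2, 132.9]
tcp_rot: [3.134, -0.001, 1.601]
contact_force: [-19.0, -2.6, 52.6]
grip_width: 59.6
finger_force: 30.0
```

```bash

python3 -m pendant '[[[0,0,0.2],[0,0,0],-1],[[0,0,0.3],[0,0,0],-1],[[0,0,0.5],[0,0,0],-1],[[0,0,0.5],[0,0,0],-1],[[0,0,0.5],[0,0,0],-1],[[0,0,0.5],[0,0,0],-1],[[0,0,0],[0,0,0],-1],[[0,0,0],[0,0,0],-1],[[0,0,0],[0,0,0],-1],[[0,0,0],[0,0,0],-1]]'
python3 - <<'E'
from h import *
o=bot.get_obs();print(o["tool_pos"],np.degrees(o["tcp_rot"]),o["contact_force"])
a,_=grab("wrist");b,_=grab("scene")
cv2.imwrite("pics/w7.png",np.hstack([cv2.resize(a,(400,300)),cv2.resize(b[150:300,160:420],(400,300),interpolation=cv2.INTER_CUBIC)]))
E
```

```text
time: 23.45
tool_pos: [608.8, 156.8, 197.0]
tcp_rot: [-3.139, 0.0, 1.603]
contact_force: [-0.4, 1.0, -2.8]
grip_width: 59.8
finger_force: 30.0
[608.80923358 156.81124455 197.04296411] [-1.79825640e+02  2.49710052e-02  9.18330077e+01] [-0.41170036  0.99624815 -2.84012908]
```

View pics/w7.png

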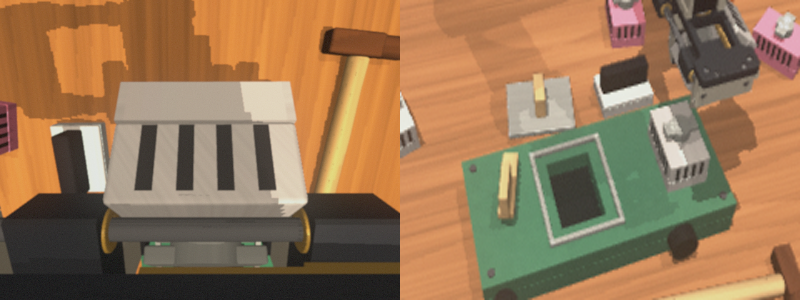

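```bash

python3 -m pendant '[[[-0.13,1,0],[0,0,0],-1],[[-0.13,1,0],[0,0,0],-1],[[-0.13,1,0],[0,0,0],-1],[[-0.13,1,0],[0,0,0],-1],[[-0.13,1,0],[0,0,0],-1],[[-0.13,1,0],[0,0,0],-1],[[0,0,-0.9],[0,0,0],-1],[[0,0,-0.9],[0,0,0],-1],[[0,0,-0.9],[0,0,0],-1],[[0,0,-0.9],[0,0,0],-1]]'
python3 -m pendant '[[[0,0,-0.5],[0,0,0],-1],[[0,0,-0.5],[0,0,0],-1],[[0,0,-0.15],[0,0,0],-1],[[0,0,-0.15],[0,0,0],-1],[[0,0,-0.15],[0,0,0],-1],[[0,0,-0.15],[0,0,0],-1],[[0,0,-0.15],[0,0,0],-1],[[0,0,-0.15],[0,0,0],-1],[[0,0,-0.1],[0,0,0],-1],[[0,0,0],[0,0,0],-1]]'
```

```text
time: 24.38
tool_pos: [585.6, 337.0, 89.0]
tcp_rot: [-3.141, 0.0, 1.604]
contact_force: [0.1, 0.3, -2.7]
grip_width: 59.7
finger_force: 30.0
time: 25.22
tool_pos: [585.8, 336.7, 30.2]
tcp_rot: [-3.141, 0.0, 1.603]
contact_force: [-0.5, -0.4, -2.4]
grip_width: 59.9
finger_force: 30.0
```

```bash

python3 -m pendant '[[[0,0,-0.1],[0,0,0],-1],[[0,0,0],[0,0,0],-1],[[0,0,-0.1],[0,0,0],-1],[[0,0,0],[0,0,0],-1],[[0,0,0],[0,0,0],-1],[[0,0,0],[0,0,0],-1],[[0,0,0],[0,0,0],-1],[[0,0,0],[0,0,0],-1],[[0,0,0],[0,0,0],-1],[[0,0,0],[0,0,0],-1]]'
python3 - <<'E'
from h import *
o=bot.get_obs();print(o["tool_pos"],np.degrees(o["tcp_rot"]),o["contact_force"],o["moment"])
a,_=grab("wrist");cv2.imwrite("pics/w8.png",a)
E
```

```text
time: 26.05
tool_pos: [586.1, 336.9, 24.9]
tcp_rot: [3.141, -0.0, 1.603]
contact_force: [0.2, -0.2, -2.3]
grip_width: 59.9
finger_force: 30.0
[586.14158158 336.85026226  24.93494429] [ 1.79991853e+02 -1.20869033e-03  9.18572775e+01] [ 0.23874585 -0.21730923 -2.30171654] [-0.13021108  0.04054269 -0.03647095]
```

View pics/w8.png

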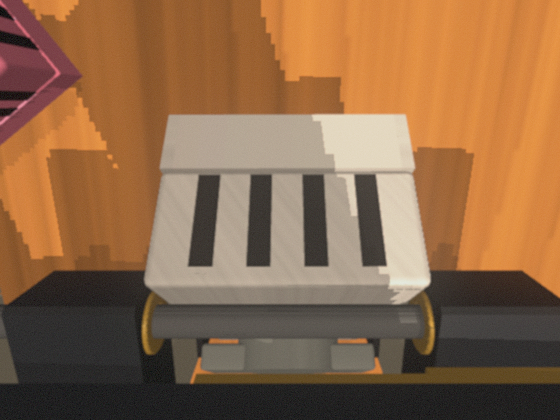

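```bash

python3 -m pendant '[[[0,-0.5,0],[0,0,0],-1],[[0,-0.5,0],[0,0,0],-1],[[0,-0.17,0],[0,0,0],-1],[[0,0,0],[0,0,0],-1],[[0,0,-0.07],[0,0,0],-1],[[0,0,-0.07],[0,0,0],-1],[[0,0,0],[0,0,0],-1],[[0,0,0],[0,0,0],-1],[[0,0,0],[0,0,0],-1],[[0,0,0],[0,0,0],-1]]'
python3 - <<'E'
from h import *
a,p=grab("scene");q=pix(p,[586,302,30])[0].astype(int);print(q)
c=a[max(0,q[1]-70):q[1]+50,q[0]-80:q[0]+80];cv2.imwrite("pics/s8.png",cv2.resize(c,None,fx=4,fy=4,interpolation=cv2.INTER_CUBIC))
E
```

```text
time: 26.93
tool_pos: [586.5, 302.0, 21.2]
tcp_rot: [3.14, -0.0, 1.604]
contact_force: [0.4, -2.5, 3.6]
grip_width: 60.1
finger_force: 30.0
[389 215]
```

View pics/s8.png

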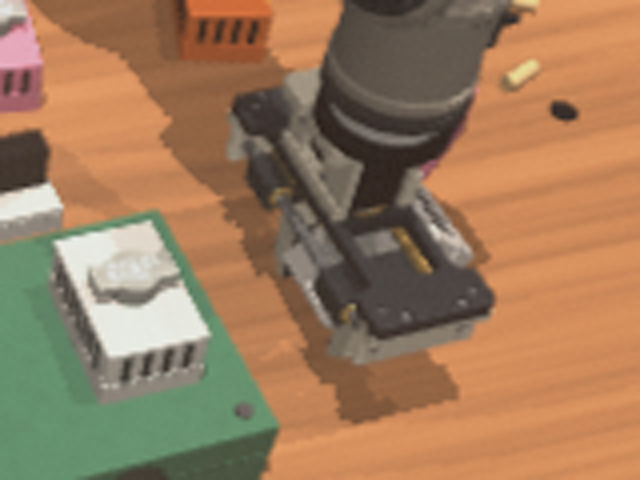

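```bash

python3 -m pendant '[[[0,0,0],[0,0,0],1],[[0,0,0],[0,0,0],1],[[0,0,0],[0,0,0],1],[[0,0,0],[0,0,0],1],[[0,0,0],[0,0,0],1],[[0,0,0],[0,0,0],1],[[0,0,0],[0,0,0],1],[[0,0,0],[0,0,0],1],[[0,0,0],[0,0,0],1],[[0,0,0],[0,0,0],1]]'
python3 -m pendant '[[[0,0,0.6],[0,0,0],1],[[0,0,0.6],[0,0,0],1],[[0,0,0.6],[0,0,0],1],[[0,0,0.6],[0,0,0],1],[[0,0,0.6],[0,0,0],1],[[0,0,0.6],[0,0,0],1],[[0,0,0.6],[0,0,0],1],[[0,0,0.6],[0,0,0],1],[[0,0,0.6],[0,0,0],1],[[0,0,0],[0,0,0],1]]'
python3 - <<'E'
from h import *
o=bot.get_obs();print(o["tool_pos"],np.degrees(o["tcp_rot"]),o["contact_force"])
for z in (44,88):print(z,seg("wrist",586,350,z=z,tag="w9"))
print("port part",seg("top",611,157,z=99))
E
```

```text
time: 27.82
tool_pos: [586.1, 301.7, 20.6]
tcp_rot: [-3.142, 0.0, 1.603]
contact_force: [0.3, 0.8, 1.1]
grip_width: 91.8
finger_force: 0.0
time: 28.65
tool_pos: [587.7, 302.2, 186.7]
tcp_rot: [3.135, -0.002, 1.603]
contact_force: [0.0, -0.4, 0.8]
grip_width: 91.4
finger_force: 0.0
[587.66935136 302.17369511 186.72803734] [ 1.79638981e+02 -1.10400130e-01  9.18549169e+01] [ 0.01759611 -0.44809459  0.84486993]
44 [([285.0, 121.0], 584.4, 362.7, 86.1, 59.4, -88.1)]
88 [([286.0, 121.0], 584.3, 365.4, 72.6, 50.1, -88.1)]
port part [([218.0, 175.0], 610.5, 157.4, 87.0, 58.0, 1.6)]
```

```bash

python3 -m pendant '[[[-0.057,0.5,0],[0,0,0],1],[[0,0.5,0],[0,0,0],1],[[0,0.5,0],[0,0,0],1],[[0,0.467,0],[0,0,0],1],[[0,0,0],[0,0,0],1],[[0,0,0],[0,0,0],1],[[0,0,0],[0,0,0],1],[[0,0,0],[0,0,0],1],[[0,0,0],[0,0,0],1],[[0,0,0],[0,0,0],1]]'
python3 - <<'E'
from h import *
o=bot.get_obs();print(o["tool_pos"],np.degrees(o["tcp_rot"]),o["contact_force"])
print(seg("wrist",586,360,tag="w10"),seg("wrist",586,360,s=60,v=90))
a=cv2.imread("pics/w10.png");h=cv2.cvtColor(a,cv2.COLOR_BGR2HSV)[120:280:8,287];print(h.tolist())
E
```

```text
time: 29.63
tool_pos: [584.6, 360.1, 182.8]
tcp_rot: [3.141, 0.0, 1.602]
contact_force: [0.5, 0.5, -0.4]
grip_width: 91.8
finger_force: 0.0
[584.63432684 360.09639978 182.80224133] [1.79989610e+02 3.79080402e-03 9.18076087e+01] [ 0.47910788  0.52059624 -0.35927405]
[([287.0, 197.0], 584.3, 364.7, 90.5, 59.4, -87.9)] [([288.0, 197.0], 584.3, 364.8, 90.4, 58.9, -88.1)]
[[13, 162, 135], [13, 162, 134], [13, 155, 140], [14, 50, 118], [17, 47, 180], [16, 48, 182], [14, 37, 181], [17, 45, 180], [14, 42, 114], [18, 36, 140], [19, 36, 148], [110, 3, 220], [18, 6, 218], [23, 41, 219], [102, 6, 222], [96, 6, 220], [35, 21, 219], [13, 163, 181], [13, 166, 204], [13, 161, 207]]
```

```bash

python3 -m pendant '[[[0,0.05,-0.6],[0,0,0],1],[[0,0,-0.6],[0,0,0],1],[[0,0,-0.6],[0,0,0],1],[[0,0,-0.6],[0,0,0],1],[[0,0,-0.6],[0,0,0],1],[[0,0,-0.6],[0,0,0],1],[[0,0,-0.6],[0,0,0],1],[[0,0,-0.6],[0,0,0],1],[[0,0,-0.4],[0,0,0],1],[[0,0,-0.13],[0,0,0],1]]'
python3 -m pendant '[[[0,0,0],[0,0,0],1],[[0,0,0],[0,0,0],-1],[[0,0,0],[0,0,0],-1],[[0,0,0],[0,0,0],-1],[[0,0,0],[0,0,0],-1],[[0,0,0],[0,0,0],-1],[[0,0,0.5],[0,0,0],-1],[[0,0,1],[0,0,0],-1],[[0,0,1],[0,0,0],-1],[[0,0,1],[0,0,0],-1]]'
```

```text
time: 30.57
tool_pos: [583.3, 361.5, 20.4]
tcp_rot: [-3.138, 0.002, 1.603]
contact_force: [-0.7, -0.8, -0.7]
grip_width: 91.6
finger_force: 0.0
time: 31.4
tool_pos: [583.9, 362.0, 128.4]
tcp_rot: [-3.14, 0.001, 1.603]
contact_force: [0.4, 0.6, -2.0]
grip_width: 59.7
finger_force: 30.0
```

```bash

python3 -m pendant '[[[0,0,1],[0,0,0],-1],[[0.12,-0.978,0],[0,0,0],-1],[[0.12,-0.978,0],[0,0,0],-1],[[0.12,-0.978,0],[0,0,0],-1],[[0.12,-0.978,0],[0,0,0],-1],[[0.12,-0.978,0],[0,0,0],-1],[[0.12,-0.978,0],[0,0,0],-1],[[0.12,-0.978,0],[0,0,0],-1],[[0,0,0],[0,0,0],-1],[[0,0,0],[0,0,0],-1]]'
python3 -m pendant '[[[0,0,-0.3],[0,0,0],-1],[[0,0,-0.2],[0,0,0],-1],[[0,0,0],[0,0,0],-1],[[0,0,-0.1],[0,0,0],-1],[[0,0,-0.1],[0,0,0],-1],[[0,0,-0.1],[0,0,0],-1],[[0,0,-0.1],[0,0,0],-1],[[0,0,-0.1],[0,0,0],-1],[[0,0,0],[0,0,0],-1],[[0,0,0],[0,0,0],-1]]'
```

```text
time: 32.23
tool_pos: [609.7, 155.2, 157.7]
tcp_rot: [-3.141, -0.0, 1.6]
contact_force: [0.6, 0.0, -2.7]
grip_width: 59.6
finger_force: 30.0
time: 33.07
tool_pos: [609.5, 156.8, 127.6]
tcp_rot: [-3.141, 0.0, 1.603]
contact_force: [0.1, -0.2, -1.9]
grip_width: 59.6
finger_force: 30.0
```

```bash

python3 -m pendant '[[[0,0,-0.1],[0,0,0],-1],[[0,0,-0.08],[0,0,0],-1],[[0,0,-0.03],[0,0,0],-1],[[0,0,0],[0,0,-0.5],-1],[[0,0,0],[0,0,-1],-1],[[0,0,0],[0,0,-1],-1],[[0,0,0],[0,0,-1],-1],[[0,0,0],[0,0,-1],-1],[[0,0,0],[0,0,-1],-1],[[0,0,0],[0,0,-1],-1]]'
python3 -m pendant '[[[0,0,0],[0,0,-1],-1],[[0,0,0],[0,0,-1],-1],[[0,0,0],[0,0,-1],-1],[[0,0,0],[0,0,-1],-1],[[0,0,0],[0,0,-1],-1],[[0,0,0],[0,0,-1],-1],[[0,0,0],[0,0,-0.7],-1],[[0,0,0],[0,0,0],-1],[[0,0,0],[0,0,0],-1],[[0,0,0],[0,0,0],-1]]'
python3 -c "
from h import *
o=bot.get_obs();print(np.degrees(o['tcp_rot']),o['contact_force'],o['moment'])"
```

```text
time: 33.9
tool_pos: [611.5, 155.9, 124.9]
tcp_rot: [3.136, -0.003, 0.818]
contact_force: [-0.2, -4.1, 14.2]
grip_width: 59.7
finger_force: 30.0
time: 34.73
tool_pos: [610.3, 155.8, 124.8]
tcp_rot: [3.14, -0.003, 0.019]
contact_force: [-6.1, -4.8, 16.0]
grip_width: 59.8
finger_force: 30.0
[ 1.79924909e+02 -1.77169724e-01  1.06804598e+00] [-6.0558567  -4.81357224 15.95794108] [-0.8014682   1.28848312 -0.11742373]
```

```bash

python3 -m pendant '[[[0,0,0],[0,0,0],1],[[0,0,0],[0,0,0],1],[[0,0,0],[0,0,0],1],[[0,0,0.5],[0,0,0],1],[[0,0,0.8],[0,0,0],1],[[0,0,0.8],[0,0,0],1],[[0,0,0.8],[0,0,0],1],[[0,0,0],[0,0,0],1],[[0,0,0],[0,0,0],1],[[0,0,0],[0,0,0],1]]'
python3 - <<'E'
from h import *
o=bot.get_obs();print(o["tool_pos"],np.degrees(o["tcp_rot"]),o["contact_force"])
print("wrist",seg("wrist",610,157,z=143,tag="w11"),seg("wrist",610,157,z=143,s=60,v=90))
a,p=grab("scene");q=pix(p,[610,157,120])[0].astype(int);print(q);cv2.imwrite("pics/s11f.png",a)
c=a[q[1]-60:q[1]+50,q[0]-75:q[0]+75];cv2.imwrite("pics/s11.png",cv2.resize(c,None,fx=4,fy=4,interpolation=cv2.INTER_CUBIC))
E
```

```text
time: 35.57
tool_pos: [609.2, 156.9, 207.5]
tcp_rot: [3.141, 0.001, 0.019]
contact_force: [0.5, 0.4, -1.0]
grip_width: 92.1
finger_force: 0.0
[609.19471597 156.87475614 207.48266943] [1.79987674e+02 8.54568711e-02 1.10563098e+00] [ 0.52341659  0.43286589 -1.02579038]
wrist [([288.0, 223.0], 616.1, 156.8, 96.4, 62.4, 1.1)] [([337.0, 266.0], 597.8, 143.5, 281.9, 166.6, -88.9)]
[342 210]
```

View pics/s11.png

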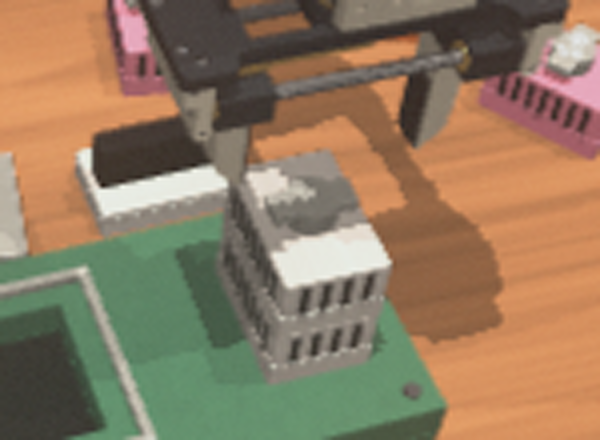

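```bash

python3 - <<'E'
from h import *
a=cv2.imread("pics/w11.png");p=bot.camera_params("wrist")
m=cv2.morphologyEx(white(a),cv2.MORPH_CLOSE,np.ones((9,9)))
for v in range(120,310,10):
    x=np.flatnonzero(m[v,150:430]);r=np.flatnonzero(np.diff(x)>1)
    print(v,[(s[0]+150,s[-1]+150) for s in np.split(x,r+1) if len(s)>4])
for z in(55,99,143,153): print(z,pix(p,[[654,127,z],[654,187,z],[566,127,z],[566,187,z]]).round().tolist())
s=cv2.imread("pics/s11f.png");ps=bot.camera_params("scene")
for z in(55,99,141,143,147,153): print(z,((pix(ps,[[654,127,z],[654,187,z],[566,187,z]])-[342-75,150])*4).round().tolist())
E
```

```text
120 [(np.int64(424), np.int64(429))]
130 [(np.int64(423), np.int64(429))]
140 [(np.int64(423), np.int64(429))]
150 [(np.int64(247), np.int64(330)), (np.int64(422), np.int64(429))]
160 [(np.int64(239), np.int64(340)), (np.int64(421), np.int64(429))]
170 [(np.int64(232), np.int64(343)), (np.int64(420), np.int64(429))]
180 [(np.int64(236), np.int64(343)), (np.int64(419), np.int64(428))]
190 [(np.int64(236), np.int64(342)), (np.int64(419), np.int64(427))]
200 [(np.int64(237), np.int64(341)), (np.int64(418), np.int64(426))]
210 [(np.int64(237), np.int64(340)), (np.int64(417), np.int64(425))]
220 [(np.int64(239), np.int64(340)), (np.int64(416), np.int64(424))]
230 [(np.int64(239), np.int64(339)), (np.int64(415), np.int64(423))]
240 [(np.int64(240), np.int64(339)), (np.int64(415), np.int64(422))]
250 [(np.int64(240), np.int64(338)), (np.int64(414), np.int64(422))]
260 [(np.int64(241), np.int64(338)), (np.int64(415), np.int64(421))]
270 [(np.int64(241), np.int64(338))]
280 [(np.int64(242), np.int64(338))]
290 [(np.int64(242), np.int64(338))]
300 [(np.int64(243), np.int64(335))]
55 [[327.0, 145.0], [250.0, 143.0], [322.0, 250.0], [251.0, 248.0]]
99 [[334.0, 153.0], [243.0, 151.0], [327.0, 273.0], [245.0, 271.0]]
143 [[343.0, 164.0], [234.0, 161.0], [334.0, 305.0], [237.0, 303.0]]
153 [[346.0, 167.0], [232.0, 164.0], [336.0, 313.0], [235.0, 312.0]]
55 [[263.0, 385.0], [363.0, 363.0], [308.0, 248.0]]
99 [[272.0, 337.0], [376.0, 316.0], [318.0, 199.0]]
141 [[281.0, 288.0], [389.0, 266.0], [328.0, 148.0]]
143 [[281.0, 286.0], [389.0, 264.0], [329.0, 146.0]]
147 [[282.0, 281.0], [391.0, 259.0], [330.0, 141.0]]
153 [[283.0, 274.0], [393.0, 252.0], [331.0, 133.0]]
```

```bash

python3 -m pendant '[[[-0.108,-0.998,0],[0,0,0.1],1],[[-0.108,-0.998,0],[0,0,0.1],1],[[-0.108,-0.998,0],[0,0,0.1],1],[[-0.108,-0.998,0],[0,0,0.1],1],[[-0.108,-0.998,0],[0,0,0.1],1],[[-0.108,-0.998,0],[0,0,0.1],1],[[-0.108,-0.998,0],[0,0,0.1],1],[[-0.108,-0.998,0],[0,0,0.1],1],[[-0.108,-0.998,0],[0,0,0.1],1],[[-0.108,-0.998,0],[0,0,0.1],1]]' >/dev/null
python3 -m pendant '[[[-0.108,-0.998,0],[0,0,0.1],1],[[-0.108,-0.998,0],[0,0,0.1],1],[[-0.108,-0.998,-0.19],[0,0,0.1],1],[[-0.108,-0.998,-0.19],[0,0,0.1],1],[[-0.108,-0.998,-0.19],[0,0,0.1],1],[[-0.108,-0.998,-0.19],[0,0,0.1],1],[[-0.108,-0.998,-0.19],[0,0,0.1],1],[[0,0,0],[0,0,0],1],[[0,0,0],[0,0,0],1],[[0,0,0],[0,0,0],1]]'
python3 -m pendant '[[[0,0,0],[0,0,0],1],[[0,0,0],[0,0,0],1],[[0,0,0],[0,0,0],1],[[0,0,0],[0,0,0],1],[[0,0,0],[0,0,0],1],[[0,0,0],[0,0,0],1],[[0,0,0],[0,0,0],1],[[0,0,0],[0,0,0],1],[[0,0,0],[0,0,0],1],[[0,0,0],[0,0,0],1]]' >/dev/null
python3 - <<'E'
from h import *
o=bot.get_obs();print(o["tool_pos"],np.degrees(o["tcp_rot"]))
print(seg("wrist",556,-352,tag="w12"),seg("wrist",556,-352,s=60,v=90))
print("top",seg("top",556,-352,tag="t3"),"port part",seg("top",610,157,z=143),seg("top",420,-261),seg("top",440,-18,8,110,130),seg("top",450,125,22))
E
```

```text
time: 37.38
tool_pos: [554.3, -351.6, 179.1]
tcp_rot: [-3.14, 0.001, 0.223]
contact_force: [-0.4, -0.3, 0.0]
grip_width: 91.5
finger_force: 0.0
[ 554.51233656 -352.17076558  179.93936226] [1.79999646e+02 2.87543739e-03 1.27821966e+01]
[([291.0, 200.0], 557.5, -353.8, 89.2, 59.8, 12.8)] [([291.0, 200.0], 557.6, -353.9, 89.2, 59.4, 12.8)]
top [] port part [([215.0, 173.0], 612.2, 157.2, 87.2, 59.6, 1.2)] [([400.0, 264.0], 422.2, -261.4, 87.0, 58.8, 17.6)] [([295.0, 252.0], 440.4, -18.1, 109.7, 90.7, 83.5)] [([236.0, 246.0], 452.0, 124.2, 86.1, 59.6, -88.4)]
```

```bash

python3 -m pendant '[[[0.02,-0.04,-0.6],[0,0,0],1],[[0,0,-0.6],[0,0,0],1],[[0,0,-0.6],[0,0,0],1],[[0,0,-0.6],[0,0,0],1],[[0,0,-0.6],[0,0,0],1],[[0,0,-0.6],[0,0,0],1],[[0,0,-0.6],[0,0,0],1],[[0,0,-0.6],[0,0,0],1],[[0,0,-0.35],[0,0,0],1],[[0,0,-0.09],[0,0,0],1]]'
python3 -m pendant '[[[0,0,0],[0,0,0],1],[[0,0,0],[0,0,0],-1],[[0,0,0],[0,0,0],-1],[[0,0,0],[0,0,0],-1],[[0,0,0],[0,0,0],-1],[[0,0,0],[0,0,0],-1],[[0,0,0.5],[0,0,0],-1],[[0,0,1],[0,0,0],-1],[[0,0,1],[0,0,0],-1],[[0,0,1],[0,0,0],-1]]'
```

```text
time: 39.4
tool_pos: [554.2, -352.6, 20.5]
tcp_rot: [-3.139, 0.002, 0.223]
contact_force: [-0.2, 0.1, -0.4]
grip_width: 92.2
finger_force: 0.0
time: 40.23
tool_pos: [554.7, -353.0, 128.4]
tcp_rot: [-3.14, 0.001, 0.223]
contact_force: [0.2, -0.2, -2.5]
grip_width: 59.7
finger_force: 30.0
```

```bash

python3 -m pendant '[[[0.102,0.944,0.8],[0,0,0.64],-1],[[0.102,0.944,0.8],[0,0,0.64],-1],[[0.102,0.944,0.8],[0,0,0.64],-1],[[0.102,0.944,0],[0,0,0.64],-1],[[0.102,0.944,0],[0,0,0.64],-1],[[0.102,0.944,0],[0,0,0.64],-1],[[0.102,0.944,0],[0,0,0.64],-1],[[0.102,0.944,0],[0,0,0.64],-1],[[0.102,0.944,0],[0,0,0.64],-1],[[0.102,0.944,0],[0,0,0.64],-1]]'
python3 -m pendant '[[[0.102,0.944,0],[0,0,0.64],-1],[[0.102,0.944,0],[0,0,0.64],-1],[[0.102,0.944,0],[0,0,0.64],-1],[[0.102,0.944,0],[0,0,0.64],-1],[[0.102,0.944,0],[0,0,0.64],-1],[[0.102,0.944,0],[0,0,0.64],-1],[[0.102,0.944,0],[0,0,0.64],-1],[[0.102,0.944,0],[0,0,0.64],-1],[[0,0,0],[0,0,0],-1],[[0,0,0],[0,0,0],-1]]'
python3 -m pendant '[[[0,0,-0.4],[0,0,0],-1],[[0,0,0],[0,0,0],-1],[[0,0,-0.1],[0,0,0],-1],[[0,0,-0.1],[0,0,0],-1],[[0,0,-0.1],[0,0,0],-1],[[0,0,-0.1],[0,0,0],-1],[[0,0,-0.1],[0,0,0],-1],[[0,0,-0.1],[0,0,0],-1],[[0,0,0],[0,0,0],-1],[[0,0,0],[0,0,0],-1]]'
```

```text
time: 41.07
tool_pos: [585.4, -68.6, 199.7]
tcp_rot: [-3.141, 0.0, 0.995]
contact_force: [0.8, 0.4, -1.9]
grip_width: 59.7
finger_force: 30.0
time: 41.9
tool_pos: [609.7, 157.9, 199.3]
tcp_rot: [-3.141, 0.0, 1.608]
contact_force: [0.1, -0.7, -1.2]
grip_width: 59.8
finger_force: 30.0
time: 42.73
tool_pos: [610.2, 156.5, 169.7]
tcp_rot: [3.142, 0.0, 1.606]
contact_force: [0.3, -0.6, -2.3]
grip_width: 60.0
finger_force: 30.0
```

```bash

python3 -m pendant '[[[0,0,-0.06],[0,0,0],-1],[[0,0,-0.04],[0,0,0],-1],[[0,0,0],[0,0,0],-1],[[0,0,0],[0,0,0],-1],[[0,0,-0.03],[0,0,0],-1],[[0,0,0],[0,0,0],-1],[[0,0,0],[0,0,0],-1],[[0,0,0],[0,0,0],-1],[[0,0,0],[0,0,0],-1],[[0,0,0],[0,0,0],-1]]'
```

```text
time: 43.57
tool_pos: [610.3, 156.5, 169.6]
tcp_rot: [3.139, 0.0, 1.606]
contact_force: [-6.6, -1.3, 18.8]
grip_width: 59.8
finger_force: 30.0
```

```bash

python3 -m pendant '[[[0,0,0.05],[0,0,0],-1],[[0,0,0.03],[0,0,0],-0.1],[[0,0,0],[0,0,0],0.5],[[0,0,0],[0,0,0],0.5],[[0,0,0],[0,0,0],0.5],[[0,0,0],[0,0,0],0.5],[[0,0,0],[0,0,0],0.5],[[0,0,-0.05],[0,0,0],0.5],[[0,0,0],[0,0,0],0.5],[[0,0,0],[0,0,0],0.5]]'
python3 -m pendant '[[[0,0,0],[0,0,0],-1],[[0,0,0],[0,0,0],-1],[[0,0,0],[0,0,0],-1],[[0,0,0],[0,0,0],-1],[[0,0,0],[0,0,0],-1],[[0,0,0],[0,0,0],-1],[[0,0,0],[0,0,0],-1],[[0,0,0],[0,0,0],-1],[[0,0,0],[0,0,0],-1],[[0,0,0],[0,0,0],-1]]'
```

```text
time: 44.4
tool_pos: [610.2, 156.4, 166.5]
tcp_rot: [-3.141, 0.0, 1.606]
contact_force: [1.1, -0.8, -0.2]
grip_width: 68.8
finger_force: 0.0
time: 45.23
tool_pos: [610.3, 156.4, 166.8]
tcp_rot: [3.141, 0.0, 1.606]
contact_force: [-0.4, 0.1, -0.8]
grip_width: 59.9
finger_force: 30.0
```

```bash

python3 -m pendant '[[[0,0,0],[0,0,-0.5],-1],[[0,0,0],[0,0,-1],-1],[[0,0,0],[0,0,-1],-1],[[0,0,0],[0,0,-1],-1],[[0,0,0],[0,0,-1],-1],[[0,0,0],[0,0,-1],-1],[[0,0,0],[0,0,-1],-1],[[0,0,0],[0,0,-1],-1],[[0,0,0],[0,0,-1],-1],[[0,0,0],[0,0,-1],-1]]'
python3 -m pendant '[[[0,0,0],[0,0,-1],-1],[[0,0,0],[0,0,-1],-1],[[0,0,0],[0,0,-1],-1],[[0,0,0],[0,0,-0.7],-1],[[0,0,0],[0,0,-0.1],-1],[[0,0,0],[0,0,0],-1],[[0,0,0],[0,0,0],-1],[[0,0,0],[0,0,0],-1],[[0,0,0],[0,0,0],-1],[[0,0,0],[0,0,0],-1]]'
python3 -c "
from h import *
o=bot.get_obs();print(np.degrees(o['tcp_rot']),o['contact_force'],o['moment'])"
```

```text
time: 46.07
tool_pos: [610.2, 156.5, 166.8]
tcp_rot: [3.142, 0.0, 0.46]
contact_force: [-0.1, 0.4, -0.5]
grip_width: 60.1
finger_force: 29.9
time: 46.9
tool_pos: [610.2, 156.5, 166.8]
tcp_rot: [3.142, 0.0, 0.01]
contact_force: [-0.0, -0.2, -0.8]
grip_width: 59.8
finger_force: 30.0
[1.79996713e+02 4.49863880e-03 5.95143950e-01] [-0.02614315 -0.15709346 -0.84507533] [0.07655452 0.15851867 0.00174367]
```

```bash

python3 -m pendant '[[[0,0,0.05],[0,0,0],-1],[[0,0,0.05],[0,0,0],-1],[[0,0,0],[0,0,0],-1],[[0,0,0],[0,0,0],-1],[[0,0,0],[0,0,0],-1],[[0,0,0],[0,0,0],-1],[[0,0,0],[0,0,0],-1],[[0,0,0],[0,0,0],-1],[[0,0,0],[0,0,0],-1],[[0,0,0],[0,0,0],-1]]'
```

```text
time: 47.73
tool_pos: [610.1, 156.4, 169.7]
tcp_rot: [3.141, 0.0, 0.01]
contact_force: [0.8, 0.6, -6.1]
grip_width: 60.1
finger_force: 30.0
```

```bash

python3 -m pendant '[[[0,0,-0.1],[0,0,0],-1],[[0,0,0],[0,0,0],-1],[[0,0,0],[0,0,0],1],[[0,0,0],[0,0,0],1],[[0,0,0],[0,0,0],1],[[0,0,0.8],[0,0,0],1],[[0,0,0.8],[0,0,0],1],[[0,0,0.8],[0,0,0],1],[[-0.452,-0.995,0],[0,0,0.178],1],[[-0.452,-0.995,0],[0,0,0.178],1]]'
python3 -m pendant '[[[-0.452,-0.995,0],[0,0,0.178],1],[[-0.452,-0.995,0],[0,0,0.178],1],[[-0.452,-0.995,0],[0,0,0.178],1],[[-0.452,-0.995,0],[0,0,0.178],1],[[-0.452,-0.995,0],[0,0,0.178],1],[[-0.452,-0.995,0],[0,0,0.178],1],[[-0.452,-0.995,0],[0,0,0.178],1],[[-0.452,-0.995,0],[0,0,0.178],1],[[-0.452,-0.995,-0.49],[0,0,0.178],1],[[-0.452,-0.995,-0.49],[0,0,0.178],1]]' >/dev/null
python3 -m pendant '[[[-0.452,-0.995,-0.49],[0,0,0.178],1],[[-0.452,-0.995,-0.49],[0,0,0.178],1],[[0,0,0],[0,0,0],1],[[0,0,0],[0,0,0],1],[[0,0,0],[0,0,0],1],[[0,0,0],[0,0,0],1],[[0,0,0],[0,0,0],1],[[0,0,0],[0,0,0],1],[[0,0,0],[0,0,0],1],[[0,0,0],[0,0,0],1]]'
python3 - <<'E'
from h import *
o=bot.get_obs();print(o["tool_pos"],np.degrees(o["tcp_rot"]))
print(seg("wrist",421,-261,tag="w13"),seg("wrist",421,-261,s=60,v=90))
print("top","port part",seg("top",610,157,z=187,tag="t4"),seg("top",440,-18,8,110,130),seg("top",450,125,22),seg("top",421,-261))
E
```

```text
time: 48.57
tool_pos: [584.0, 97.2, 240.9]
tcp_rot: [3.141, -0.005, 0.056]
contact_force: [0.0, -0.8, 0.1]
grip_width: 91.8
finger_force: 0.0
time: 50.23
tool_pos: [420.7, -261.0, 180.2]
tcp_rot: [3.141, -0.0, 0.31]
contact_force: [-0.5, 0.4, 0.3]
grip_width: 91.7
finger_force: 0.0
[ 420.71809894 -261.02430134  180.2283971 ] [ 1.79974427e+02 -1.45618180e-02  1.77391025e+01]
[([291.0, 200.0], 423.5, -262.9, 90.1, 60.0, 17.8)] [([291.0, 200.0], 423.5, -263.0, 90.2, 59.2, 17.9)]
top port part [([213.0, 171.0], 611.3, 152.9, 88.3, 69.2, -0.0)] [([294.0, 252.0], 440.4, -18.1, 109.7, 90.7, 83.5)] [([236.0, 246.0], 452.0, 124.2, 86.1, 59.6, -88.4)] [([406.0, 264.0], 417.8, -275.8, 123.1, 64.6, 37.1)]
```

```bash

python3 -m pendant '[[[0.02,-0.04,-0.6],[0,0,0],1],[[0,0,-0.6],[0,0,0],1],[[0,0,-0.6],[0,0,0],1],[[0,0,-0.6],[0,0,0],1],[[0,0,-0.6],[0,0,0],1],[[0,0,-0.6],[0,0,0],1],[[0,0,-0.6],[0,0,0],1],[[0,0,-0.6],[0,0,0],1],[[0,0,-0.35],[0,0,0],1],[[0,0,-0.09],[0,0,0],1]]'
python3 -m pendant '[[[0,0,0],[0,0,0],1],[[0,0,0],[0,0,0],-1],[[0,0,0],[0,0,0],-1],[[0,0,0],[0,0,0],-1],[[0,0,0],[0,0,0],-1],[[0,0,0],[0,0,0],-1],[[0,0,0.5],[0,0,0],-1],[[0,0,1],[0,0,0],-1],[[0,0,1],[0,0,0],-1],[[0,0,1],[0,0,0],-1]]'
python3 - <<'E'
from h import *
im=cv2.imread("pics/t4.png");p=bot.camera_params("top")
for s,v in((70,110),(70,140),(50,150)):print([r for r in rects(p,white(im,s,v),187) if abs(r[1]-610)<50 and abs(r[2]-157)<40])
a,q=grab("scene")
g=cv2.cvtColor(a,cv2.COLOR_BGR2GRAY);cv2.imwrite("pics/s14.png",a)
# expected vertical edge corners (x=653,y=127 / 187) at z levels
for y in(127,187):print(y,pix(q,[[653,y,z] for z in(55,99,143,187)]).round(1).tolist())
E
```

```text
time: 51.37
tool_pos: [420.1, -262.0, 21.0]
tcp_rot: [-3.139, 0.002, 0.308]
contact_force: [-0.7, 0.2, -0.2]
grip_width: 91.4
finger_force: 0.0
time: 52.2
tool_pos: [420.4, -262.2, 128.6]
tcp_rot: [-3.14, 0.001, 0.309]
contact_force: [1.2, -0.4, -3.2]
grip_width: 60.0
finger_force: 30.0
[([211.0, 171.0], 611.3, 157.8, 88.3, 59.4, -0.0)]
[([211.0, 171.0], 610.4, 157.9, 85.9, 58.8, 0.1)]
[([211.0, 171.0], 610.3, 157.9, 85.3, 56.8, 1.6)]
127 [[332.5, 245.8], [334.7, 233.9], [337.1, 221.1], [339.6, 207.1]]
187 [[357.6, 240.5], [360.8, 228.5], [364.2, 215.6], [367.8, 201.6]]
```

```bash

python3 -m pendant '[[[0.42,0.931,0.93],[0,0,0.72],-1],[[0.42,0.931,0.93],[0,0,0.72],-1],[[0.42,0.931,0.93],[0,0,0.72],-1],[[0.42,0.931,0.93],[0,0,0.72],-1],[[0.42,0.931,0],[0,0,0.72],-1],[[0.42,0.931,0],[0,0,0.72],-1],[[0.42,0.931,0],[0,0,0.72],-1],[[0.42,0.931,0],[0,0,0.72],-1],[[0.42,0.931,0],[0,0,0.72],-1],[[0.42,0.931,0],[0,0,0.72],-1]]'
python3 -m pendant '[[[0.42,0.931,0],[0,0,0.72],-1],[[0.42,0.931,0],[0,0,0.72],-1],[[0.42,0.931,0],[0,0,0.72],-1],[[0.42,0.931,0],[0,0,0.72],-1],[[0.42,0.931,0],[0,0,0.72],-1],[[0,0,0],[0,0,0],-1],[[0,0,0],[0,0,0],-1],[[0,0,-0.2],[0,0,0],-1],[[0,0,-0.2],[0,0,0],-1],[[0,0,0],[0,0,0],-1]]'
python3 -m pendant '[[[0,0,0],[0,0,0],-1],[[0,0,-0.1],[0,0,0],-1],[[0,0,-0.1],[0,0,0],-1],[[0,0,-0.1],[0,0,0],-1],[[0,0,-0.1],[0,0,0],-1],[[0,0,0],[0,0,0],-1],[[0,0,0],[0,0,0],-1],[[0,0,0],[0,0,0],-1],[[0,0,0],[0,0,0],-1],[[0,0,0],[0,0,0],-1]]'
```

```text
time: 53.08
tool_pos: [547.0, 18.2, 238.9]
tcp_rot: [-3.141, 0.0, 1.177]
contact_force: [0.8, -0.5, -2.6]
grip_width: 59.6
finger_force: 29.9
time: 53.92
tool_pos: [609.0, 155.0, 225.5]
tcp_rot: [-3.138, 0.001, 1.603]
contact_force: [0.5, 0.8, -3.1]
grip_width: 59.9
finger_force: 30.0
time: 54.75
tool_pos: [610.1, 156.3, 215.6]
tcp_rot: [3.141, -0.0, 1.605]
contact_force: [-0.2, 0.7, -2.7]
grip_width: 59.7
finger_force: 30.0
```

```bash

python3 -m pendant '[[[0,0,-0.05],[0,0,0],-1],[[0,0,-0.03],[0,0,0],-1],[[0,0,0],[0,0,0],-1],[[0,0,0],[0,0,0],0.5],[[0,0,0],[0,0,0],0.5],[[0,0,0],[0,0,0],0.5],[[0,0,-0.05],[0,0,0],0.5],[[0,0,-0.03],[0,0,0],0.5],[[0,0,0],[0,0,0],0.5],[[0,0,0],[0,0,0],0.5]]'
python3 -m pendant '[[[0,0,0],[0,0,0],-1],[[0,0,0],[0,0,0],-1],[[0,0,0],[0,0,0],-1],[[0,0,0],[0,0,0],-1],[[0,0,0],[0,0,0],-1],[[0,0,0],[0,0,-0.5],-1],[[0,0,0],[0,0,-1],-1],[[0,0,0],[0,0,-1],-1],[[0,0,0],[0,0,-1],-1],[[0,0,0],[0,0,-1],-1]]'
python3 -m pendant '[[[0,0,0],[0,0,-1],-1],[[0,0,0],[0,0,-1],-1],[[0,0,0],[0,0,-1],-1],[[0,0,0],[0,0,-1],-1],[[0,0,0],[0,0,-1],-1],[[0,0,0],[0,0,-1],-1],[[0,0,0],[0,0,-1],-1],[[0,0,0],[0,0,-1],-1],[[0,0,0],[0,0,-0.7],-1],[[0,0,0],[0,0,0],-1]]'
python3 -c "
from h import *
o=bot.get_obs();print(np.degrees(o['tcp_rot']),o['contact_force'],o['moment'])"
```

```text
time: 55.58
tool_pos: [610.0, 156.3, 210.4]
tcp_rot: [-3.141, 0.0, 1.605]
contact_force: [0.0, 0.5, -0.8]
grip_width: 69.0
finger_force: 0.0
time: 56.42
tool_pos: [610.0, 156.3, 210.6]
tcp_rot: [3.142, 0.0, 1.059]
contact_force: [0.4, -0.9, 0.0]
grip_width: 59.7
finger_force: 30.0
time: 57.25
tool_pos: [609.9, 156.3, 210.6]
tcp_rot: [-3.142, 0.0, 0.018]
contact_force: [0.7, 0.7, -0.7]
grip_width: 59.7
finger_force: 30.0
[-1.79999708e+02  3.32574971e-03  1.01161199e+00] [ 0.73333665  0.74170479 -0.74382598] [-0.06260115  0.16361742 -0.03602062]
```

```bash

python3 -m pendant '[[[0,0,0],[0,0,0],1],[[0,0,0],[0,0,0],1],[[0,0,0],[0,0,0],1],[[0,0,0.75],[0,0,0],1],[[0,0,0.75],[0,0,0],1],[[0,0,0.75],[0,0,0],1],[[-0.4,-0.1,0],[0,0,1],1],[[-0.8,-0.16,0],[0,0,1],1],[[-0.8,-0.16,0],[0,0,1],1],[[-0.8,-0.16,0],[0,0,1],0]]'
python3 -m pendant '[[[-0.8,-0.16,0],[0,0,1],0],[[-0.8,-0.16,0],[0,0,1],0],[[-0.8,-0.16,0],[0,0,1],0],[[-0.143,0,-0.7],[0,0,1],0],[[0,0,-0.7],[0,0,1],0],[[0,0,-0.7],[0,0,1],0],[[0,0,-0.7],[0,0,1],0],[[0,0,-0.7],[0,0,1],0],[[0,0,-0.7],[0,0,1],0],[[0,0,-0.7],[0,0,0.2],0]]'
python3 -c "
from h import *
print(bot.get_obs()['tool_pos']);print(seg('top',450,125,22),seg('top',611,157,z=231),seg('top',440,-18,8,110,130));a,p=grab('wrist');cv2.imwrite('pics/w15.png',a)
h=cv2.cvtColor(a,cv2.COLOR_BGR2HSV);m=cv2.inRange(h,(0,0,0),(180,255,60));m[255:]=0;print([r for r in rects(p,m,58) if np.hypot(r[1]-450,r[2]-125)<60])"
```

```text
time: 58.08
tool_pos: [524.9, 138.7, 277.9]
tcp_rot: [3.142, 0.0, 0.508]
contact_force: [-0.0, -0.2, 1.5]
grip_width: 88.3
finger_force: 0.0
time: 58.92
tool_pos: [449.8, 124.5, 130.4]
tcp_rot: [3.141, 0.0, 1.612]
contact_force: [0.1, -0.6, -0.2]
grip_width: 46.2
finger_force: 0.0
[449.7568817  124.47866692 130.39674515]
[] [([210.0, 169.0], 610.3, 150.0, 87.8, 74.0, -1.1)] [([294.0, 252.0], 440.2, -18.1, 109.0, 90.6, 83.4)]
[]
```

```bash

python3 -m pendant '[[[0,0,-0.6],[0,0,0],0],[[0,0,-0.6],[0,0,0],0],[[0,0,-0.6],[0,0,0],0],[[0,0,-0.6],[0,0,0],0],[[0,0,-0.35],[0,0,0],0],[[0,0,-0.15],[0,0,0],0],[[0,0,0],[0,0,0],0],[[0,0,0],[0,0,0],-1],[[0,0,0],[0,0,0],-1],[[0,0,0],[0,0,0],-1]]'
python3 -m pendant '[[[0,0,0],[0,0,0],-1],[[0,0,0],[0,0,0],-1],[[0,0,0],[0,0,0],-1],[[0,0,0.5],[0,0,0],-1],[[0,0,1],[0,0,0],-1],[[0,0,1],[0,0,0],-1],[[0,0,1],[0,0,0],-1],[[0,0,1],[0,0,0],-1],[[0,0,1],[0,0,0],-1],[[0,0,1],[0,0,0],-1]]'
```

```text
time: 59.95
tool_pos: [450.4, 124.6, 45.1]
tcp_rot: [3.139, -0.0, 1.605]
contact_force: [0.2, -0.6, -0.1]
grip_width: 30.4
finger_force: 0.0
time: 60.78
tool_pos: [449.0, 124.4, 240.3]
tcp_rot: [-3.141, 0.0, 1.605]
contact_force: [0.5, 1.0, -2.5]
grip_width: 20.0
finger_force: 30.0
```

```bash

python3 -m pendant '[[[0,0,0.75],[0,0,0],-1],[[0,0,0.75],[0,0,0],-1],[[0,0,0.75],[0,0,0],-1],[[0.89,0.183,0],[0,0,0],-1],[[0.89,0.183,0],[0,0,0],-1],[[0.89,0.183,0],[0,0,0],-1],[[0.89,0.183,0],[0,0,0],-1],[[0.89,0.183,0],[0,0,0],-1],[[0.89,0.183,0],[0,0,0],-1],[[0,0,0],[0,0,0],-1]]'
python3 -m pendant '[[[0,0,0],[0,0,0],-1],[[0,0,-0.2],[0,0,0],-1],[[0,0,-0.2],[0,0,0],-1],[[0,0,0],[0,0,0],-1],[[0,0,-0.1],[0,0,0],-1],[[0,0,-0.1],[0,0,0],-1],[[0,0,-0.1],[0,0,0],-1],[[0,0,-0.1],[0,0,0],-1],[[0,0,0],[0,0,0],-1],[[0,0,0],[0,0,0],-1]]'
```

```text
time: 61.62
tool_pos: [612.9, 157.8, 303.7]
tcp_rot: [-3.14, 0.0, 1.604]
contact_force: [-1.5, -0.9, -2.7]
grip_width: 19.8
finger_force: 30.0
time: 62.45
tool_pos: [609.8, 157.4, 282.4]
tcp_rot: [-3.141, 0.0, 1.605]
contact_force: [-0.5, -0.3, -1.7]
grip_width: 19.6
finger_force: 30.0
```

```bash

python3 -m pendant '[[[0,0,-0.1],[0,0,0],-1],[[0,0,-0.08],[0,0,0],-1],[[0,0,0],[0,0,0],-1],[[0,0,0],[0,0,0],-1],[[0,0,0],[0,0,0],-1],[[0,0,0],[0,0,0],-0.2],[[0,0,0],[0,0,0],-0.2],[[0,0,0],[0,0,0],-0.2],[[0,0,0],[0,0,0],-0.2],[[0,0,0],[0,0,0],-0.2]]'
python3 -m pendant '[[[0,0,0],[0,0,0],-1],[[0,0,0],[0,0,0],-1],[[0,0,0],[0,0,0],-1],[[0,0,0],[0,0,0],-1],[[0,0,0],[0,0,0],-1],[[0,0,0],[0,0,-0.5],-1],[[0,0,0],[0,0,-1],-1],[[0,0,0],[0,0,-1],-1],[[0,0,0],[0,0,-1],-1],[[0,0,0],[0,0,-1],-1]]'
python3 -m pendant '[[[0,0,0],[0,0,-1],-1],[[0,0,0],[0,0,-1],-1],[[0,0,0],[0,0,-1],-1],[[0,0,0],[0,0,-1],-1],[[0,0,0],[0,0,-1],-1],[[0,0,0],[0,0,-1],-1],[[0,0,0],[0,0,-1],-1],[[0,0,0],[0,0,-1],-1],[[0,0,0],[0,0,-0.8],-1],[[0,0,0],[0,0,0],-1]]'
python3 -c "
from h import *
o=bot.get_obs();print(np.degrees(o['tcp_rot']),o['contact_force'],o['moment'])"
```

```text
time: 63.28
tool_pos: [610.0, 157.4, 277.4]
tcp_rot: [3.141, -0.0, 1.605]
contact_force: [-0.5, -0.4, 0.2]
grip_width: 36.7
finger_force: 0.0
time: 64.12
tool_pos: [609.9, 157.4, 277.2]
tcp_rot: [3.142, 0.0, 1.059]
contact_force: [-0.2, 0.0, -0.1]
grip_width: 20.2
finger_force: 30.0
time: 64.95
tool_pos: [610.0, 157.4, 277.2]
tcp_rot: [3.142, -0.0, 0.005]
contact_force: [-0.2, 0.2, -0.7]
grip_width: 20.0
finger_force: 30.0
[ 1.79997376e+02 -1.44757554e-02  2.99778090e-01] [-0.15813562  0.22605477 -0.73159393] [-0.04293877  0.13509849 -0.05738761]
```

```bash

python3 -m pendant '[[[0,0,0.05],[0,0,0],-1],[[0,0,0.05],[0,0,0],-1],[[0,0,0.05],[0,0,0],-1],[[0,0,0],[0,0,0],-1],[[0,0,0],[0,0,0],-1],[[0,0,0],[0,0,0],-1],[[0,0,0],[0,0,0],-1],[[0,0,0],[0,0,0],-1],[[0,0,0],[0,0,0],-1],[[0,0,0],[0,0,0],-1]]'
```

```text
time: 65.78
tool_pos: [609.7, 157.4, 281.3]
tcp_rot: [3.141, 0.001, 0.009]
contact_force: [-0.1, -0.6, -10.2]
grip_width: 19.6
finger_force: 30.0
```

```bash

python3 -m pendant '[[[0,0,-0.08],[0,0,0],-1],[[0,0,-0.07],[0,0,0],-1],[[0,0,0],[0,0,0],-1],[[0,0,0],[0,0,0],0],[[0,0,0],[0,0,0],0],[[0,0,0],[0,0,0],0],[[0,0,0],[0,0,0],0],[[0,0,0.6],[0,0,0],0],[[0,0,0.6],[0,0,0],0],[[0,0,0],[0,0,0],0]]'
python3 -m pendant '[[[-0.816,-0.836,0],[0,0,0],0],[[-0.816,-0.836,0],[0,0,0],0],[[-0.816,-0.836,0],[0,0,0],0],[[-0.816,-0.836,-0.6],[0,0,-0.25],0],[[-0.816,-0.836,-0.6],[0,0,-0.25],0],[[-0.816,-0.836,-0.6],[0,0,-0.25],0],[[-0.816,-0.836,-0.6],[0,0,-0.25],0],[[0,0,-0.6],[0,0,0],0],[[0,0,-0.6],[0,0,0],0],[[0,0,-0.6],[0,0,0],0]]'
python3 -m pendant '[[[0,0,0],[0,0,0],0],[[0,0,0],[0,0,0],0],[[0,0,0],[0,0,0],0],[[0,0,0],[0,0,0],0],[[0,0,0],[0,0,0],0],[[0,0,0],[0,0,0],0],[[0,0,0],[0,0,0],0],[[0,0,0],[0,0,0],0],[[0,0,0],[0,0,0],0],[[0,0,0],[0,0,0],0]]' >/dev/null
python3 - <<'E'
from h import *
o=bot.get_obs();print(o["tool_pos"],np.degrees(o["tcp_rot"]))
for s,v in((110,110),(100,130)):print(seg("wrist",439,-18,z=8,s=s,v=v,k=25,tag="w16"))
print("stack",seg("top",611,157,z=253,k=1,tag="t5"))
a,q=grab("scene");cv2.imwrite("pics/s16.png",a)
E
```

```text
time: 66.62
tool_pos: [611.1, 157.6, 317.4]
tcp_rot: [-3.141, -0.007, 0.009]
contact_force: [0.1, -0.2, 1.6]
grip_width: 45.9
finger_force: 0.0
time: 67.45
tool_pos: [438.1, -18.7, 186.5]
tcp_rot: [3.141, -0.001, -0.113]
contact_force: [-0.1, 0.4, -0.5]
grip_width: 45.9
finger_force: 0.0
[438.56327447 -18.15110011 187.24956506] [ 1.79993330e+02 -6.13675529e-03 -6.38146921e+00]
[([291.0, 256.0], 382.5, -26.3, 212.5, 201.3, -17.3)]
[([290.0, 189.0], 439.3, -20.1, 110.2, 89.6, 83.7)]
stack [([204.0, 169.0], 610.2, 158.7, 86.5, 58.2, 1.6)]
```

```bash

python3 -m pendant '[[[-0.02,-0.03,-0.6],[0,0,0],0],[[0,0,-0.6],[0,0,0],0],[[0,0,-0.6],[0,0,0],0],[[0,0,-0.6],[0,0,0],0],[[0,0,-0.6],[0,0,0],0],[[0,0,-0.6],[0,0,0],0],[[0,0,-0.6],[0,0,0],0],[[0,0,-0.6],[0,0,0],0],[[0,0,-0.35],[0,0,0],0],[[0,0,-0.12],[0,0,0],0]]'
python3 -m pendant '[[[0,0,0],[0,0,0],0],[[0,0,0],[0,0,0],-1],[[0,0,0],[0,0,0],-1],[[0,0,0],[0,0,0],-1],[[0,0,0],[0,0,0],-1],[[0,0,0],[0,0,0],-1],[[0,0,0.5],[0,0,0],-1],[[0,0,1],[0,0,0],-1],[[0,0,1],[0,0,0],-1],[[0,0,1],[0,0,0],-1]]'
```

```text
time: 69.32
tool_pos: [437.1, -18.9, 27.6]
tcp_rot: [-3.141, 0.003, -0.111]
contact_force: [0.0, 0.4, 0.8]
grip_width: 45.8
finger_force: 0.0
time: 70.15
tool_pos: [437.1, -18.9, 134.9]
tcp_rot: [-3.141, 0.002, -0.111]
contact_force: [0.2, -1.1, -3.7]
grip_width: 17.9
finger_force: 30.0
```

```bash

python3 -m pendant '[[[0.3936,0.043,0],[0,0,0.952],-1],[[0.3936,0.043,0],[0,0,0.952],-1],[[0.3936,0.043,0],[0,0,0.952],-1],[[0.3936,0.043,0],[0,0,0.952],-1],[[0.3936,0.043,0],[0,0,0.952],-1],[[0.3936,0.043,0],[0,0,0.952],-1],[[0.3936,0.043,0],[0,0,0.952],-1],[[0.3936,0.043,0],[0,0,0.952],-1],[[0.3936,0.043,0],[0,0,0.952],-1],[[0.3936,0.043,0],[0,0,0.952],-1]]' >/dev/null
python3 -m pendant '[[[0.3936,0.043,0],[0,0,0.952],-1],[[0.3936,0.043,0],[0,0,0.952],-1],[[0.3936,0.043,0],[0,0,0.952],-1],[[0.3936,0.043,0],[0,0,0.952],-1],[[0.3936,0.043,0],[0,0,0.952],-1],[[0,0,0],[0,0,0],-1],[[0,0,-0.5],[0,0,0],-1],[[0,0,-0.5],[0,0,0],-1],[[0,0,0],[0,0,0],-1],[[0,0,0],[0,0,0],-1]]'
python3 -m pendant '[[[0,0,-0.2],[0,0,0],-1],[[0,0,-0.1],[0,0,0],-1],[[0,0,-0.1],[0,0,0],-1],[[0,0,-0.1],[0,0,0],-1],[[0,0,-0.08],[0,0,0],-1],[[0,0,0],[0,0,0],-1],[[0,0,0],[0,0,0],-1],[[0,0,0],[0,0,0],-1],[[0,0,0],[0,0,0],-1],[[0,0,0],[0,0,0],-1]]'
```

```text
time: 71.82
tool_pos: [613.7, 0.4, 103.1]
tcp_rot: [-3.138, -0.0, 1.6]
contact_force: [0.4, -0.6, -3.6]
grip_width: 18.1
finger_force: 30.0
time: 72.65
tool_pos: [615.2, 0.3, 86.9]
tcp_rot: [3.141, 0.0, 1.602]
contact_force: [-0.2, 0.4, -3.8]
grip_width: 17.7
finger_force: 30.0
```

```bash

python3 -m pendant '[[[0,0,-0.06],[0,0,0],-1],[[0,0,-0.03],[0,0,0],-1],[[0,0,0],[0,0,0],-1],[[0,0,0],[0,0,0],-1],[[0,0,0],[0,0,0],-1],[[0,0,0],[0,0,0],-1],[[0,0,0],[0,0,0],-1],[[0,0,0],[0,0,0],-1],[[0,0,0],[0,0,0],-1],[[0,0,0],[0,0,0],-1]]'
python3 -m pendant '[[[0,0,0],[0,0,0],0],[[0,0,0],[0,0,0],0],[[0,0,0],[0,0,0],0],[[0,0,0],[0,0,0],0],[[0,0,0.5],[0,0,0],0],[[0,0,1],[0,0,0],0],[[0,0,1],[0,0,0],0],[[0,0,1],[0,0,0],0],[[0,0,0],[0,0,0],0],[[0,0,0],[0,0,0],0]]'
python3 - <<'E'
from h import *
o=bot.get_obs();print(o["tool_pos"],np.degrees(o["tcp_rot"]))
print("wrist",seg("wrist",615,1,z=63,s=100,v=130,k=15,tag="w17"))
E
```

```text
time: 73.48
tool_pos: [615.3, 0.2, 84.6]
tcp_rot: [3.141, 0.0, 1.602]
contact_force: [-2.5, -0.3, 5.0]
grip_width: 17.8
finger_force: 30.0
time: 74.32
tool_pos: [616.0, 0.2, 190.9]
tcp_rot: [3.137, 0.001, 1.602]
contact_force: [0.2, -0.7, -0.1]
grip_width: 45.7
finger_force: 0.0
[6.16011065e+02 2.24540046e-01 1.90883885e+02] [1.79752161e+02 3.96141436e-02 9.18029314e+01]
wrist [([307.0, 192.0], 615.9, 13.7, 187.7, 164.5, -87.6)]
```

```bash

python3 - <<'E'
from h import *
im,p=grab("top");cv2.imwrite("pics/t6.png",im)
h=cv2.cvtColor(im,cv2.COLOR_BGR2HSV);m=cv2.inRange(h,(18,90,110),(36,255,255));m[:, :250]=0
for z in(72,113):print(z,[r for r in rects(p,m,z,40) if 560<r[1]<680 and abs(r[2])<160])
for v in range(158,208,3):
    x=np.flatnonzero(m[v,315:345]);print(v,(x.min()+315,x.max()+315) if len(x) else None,end=' ')
print();print(pix(p,[[620.1,-99.5,z] for z in(72,113)]))
print("cover",seg("top",616,1,z=63,s=110,v=130,k=3))
E
```

```text
72 [([334.0, 185.0], 599.9, -99.7, 77.6, 9.9, -14.6)]
113 [([334.0, 185.0], 596.3, -95.5, 74.4, 9.5, -14.6)]
158 None 161 None 164 None 167 None 170 (np.int64(337), np.int64(339)) 173 (np.int64(335), np.int64(338)) 176 (np.int64(333), np.int64(337)) 179 (np.int64(333), np.int64(336)) 182 (np.int64(334), np.int64(335)) 185 (np.int64(334), np.int64(334)) 188 (np.int64(333), np.int64(333)) 191 (np.int64(331), np.int64(333)) 194 (np.int64(330), np.int64(332)) 197 (np.int64(330), np.int64(331)) 200 (np.int64(330), np.int64(330)) 203 None 206 None 
[[332.83630155 175.08737547]
 [334.83085223 173.08637089]]
cover []
```

```bash

python3 -m pendant '[[[0.01,-0.333,0],[0,0,1],0],[[0.01,-0.333,0],[0,0,1],0],[[0.01,-0.333,0],[0,0,1],0],[[0.01,-0.333,0],[0,0,1],0],[[0.01,-0.333,0],[0,0,1],0],[[0.01,-0.333,0],[0,0,1],0],[[0.01,-0.333,0],[0,0,1],0],[[0.01,-0.333,0],[0,0,1],0],[[0.01,-0.333,0],[0,0,1],0],[[0.01,-0.333,0],[0,0,1],0]]' >/dev/null
python3 -m pendant '[[[0,0,0],[0,0,0.7],0],[[0,0,0],[0,0,0],0],[[0,0,0],[0,0,0],0],[[0,0,0],[0,0,0],0],[[0,0,0],[0,0,0],0],[[0,0,0],[0,0,0],0],[[0,0,0],[0,0,0],0],[[0,0,0],[0,0,0],0],[[0,0,0],[0,0,0],0],[[0,0,0],[0,0,0],0]]'
python3 - <<'E'
from h import *
im,p=grab("wrist");cv2.imwrite("pics/w18.png",im)
h=cv2.cvtColor(im,cv2.COLOR_BGR2HSV);m=cv2.inRange(h,(18,70,90),(36,255,255));m[260:]=0
for z in(77,113):print(z,[r for r in rects(p,m,z,60) if abs(r[1]-618)<90 and abs(r[2]+99)<60])
print(pix(p,[[618,-99.5,z] for z in(77,113)]))
E
```

```text
time: 76.13
tool_pos: [618.1, -99.6, 189.0]
tcp_rot: [3.142, 0.0, 2.886]
contact_force: [0.4, -0.3, 0.1]
grip_width: 46.2
finger_force: 0.0
77 [([286.0, 191.0], 604.3, -96.9, 95.7, 22.6, -14.8)]
113 [([286.0, 191.0], 595.5, -94.5, 82.0, 19.4, -14.8)]
[[287.75436667 214.98836399]
 [287.76601491 232.13084941]]
```

View pics/w18.png

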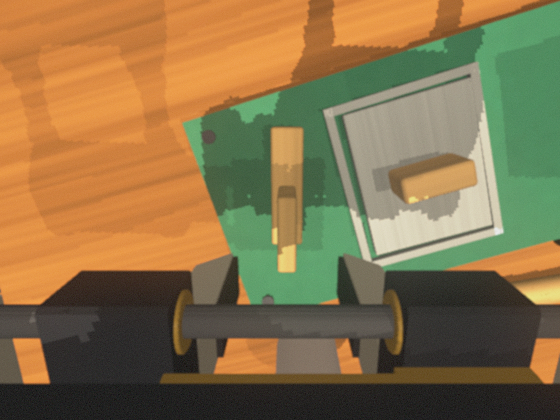

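```bash

python3 -m pendant '[[[0,0,-0.6],[0,0,0],0],[[0,0,-0.6],[0,0,0],0],[[0,0,-0.6],[0,0,0],0],[[0,0,-0.6],[0,0,0],0],[[0,0,-0.4],[0,0,0],0],[[0,0,-0.2],[0,0,0],0],[[0,0,0],[0,0,0],-1],[[0,0,0],[0,0,0],-1],[[0,0,0],[0,0,0],-1],[[0,0,0],[0,0,0],-1]]'
python3 -m pendant '[[[0,0,0],[0,0,0],-1],[[0,0,0],[0,0,0],-1],[[0,0,0],[0,0,-1],-1],[[0,0,0],[0,0,-1],-1],[[0,0,0],[0,0,-1],-1],[[0,0,0],[0,0,-1],-1],[[0,0,0],[0,0,-1],-1],[[0,0,0],[0,0,-1],-1],[[0,0,0],[0,0,-1],-1],[[0,0,0],[0,0,-1],-1]]'
python3 -m pendant '[[[0,0,0],[0,0,-1],-1],[[0,0,0],[0,0,-1],-1],[[0,0,0],[0,0,-0.8],-1],[[0,0,0],[0,0,0],-1],[[0,0,0],[0,0,0],-1],[[0,0,0],[0,0,0],-1],[[0,0,0],[0,0,0],-1],[[0,0,0],[0,0,0],-1],[[0,0,0],[0,0,0],-1],[[0,0,0],[0,0,0],-1]]'
python3 -c "
from h import *
o=bot.get_obs();print(np.degrees(o['tcp_rot']),o['contact_force'],o['moment'])"
```

```text
time: 77.02
tool_pos: [618.7, -99.7, 100.1]
tcp_rot: [3.142, 0.002, 2.886]
contact_force: [-0.5, -0.2, -0.5]
grip_width: 23.9
finger_force: 0.0
time: 77.85
tool_pos: [619.7, -98.7, 99.8]
tcp_rot: [3.137, 0.001, 1.921]
contact_force: [5.8, 4.7, -0.8]
grip_width: 11.7
finger_force: 30.0
time: 78.68
tool_pos: [620.5, -98.6, 99.8]
tcp_rot: [3.136, -0.0, 1.592]
contact_force: [7.9, 4.2, -3.0]
grip_width: 12.0
finger_force: 30.2
[ 1.79659867e+02 -1.70923809e-02  9.11930033e+01] [ 7.90090109  4.15342618 -2.97073888] [ 0.58304999 -1.13585213  0.53616822]
```

```bash

python3 -m pendant '[[[0,0,0],[0,0,0],0],[[0,0,0],[0,0,0],0],[[0,0,0],[0,0,0],0],[[0,0,0],[0,0,0],0],[[0,0,0.6],[0,0,0],0],[[0,0,1],[0,0,0],0],[[0,0,1],[0,0,0],0],[[0,0,1],[0,0,0],0],[[-0.8,-0.5,0],[0,0,0],0],[[-0.8,-0.5,0],[0,0,0],0]]'
python3 -m pendant '[[[-0.8,-0.5,0],[0,0,0],0],[[-0.8,-0.5,0],[0,0,0],0],[[-0.8,-0.5,0],[0,0,0],0],[[-0.8,-0.5,0],[0,0,0],0],[[-0.8,-0.5,0],[0,0,0],0],[[-0.8,-0.5,0],[0,0,0],0],[[0,0,0],[0,0,0],0],[[0,0,0],[0,0,0],0],[[0,0,0],[0,0,0],0],[[0,0,0],[0,0,0],0]]'
python3 - <<'E'
from h import *
im,p=grab("top");cv2.imwrite("pics/t7.png",im)
h=cv2.cvtColor(im,cv2.COLOR_BGR2HSV);m=cv2.inRange(h,(18,90,110),(36,255,255));m[:, :250]=0
print("yellow",[r for r in rects(p,m,77,40) if 540<r[1]<680 and abs(r[2])<160])
print("stack",seg("top",611,157,z=253,k=1),"cover",seg("top",616,1,z=63,s=110,v=130,k=3))
a,q=grab("scene");cv2.imwrite("pics/s18.png",a)
# stack corner edges in the scene picture: bright/dark profile along the near vertical edge of the +x face centre
c=cv2.cvtColor(a,cv2.COLOR_BGR2GRAY)
hs=cv2.cvtColor(a,cv2.COLOR_BGR2HSV)
zs=np.arange(50,262,4)
for y in(131,157,183):
    uv=pix(q,[[655,y,z] for z in zs]);print(y,[(int(z),int(c[int(round(v)),int(round(u))])) for z,(u,v) in zip(zs,uv)])
E
```

```text
time: 79.52
tool_pos: [570.9, -129.8, 209.1]
tcp_rot: [3.137, 0.002, 1.592]
contact_force: [-0.7, -0.7, 0.0]
grip_width: 45.8
finger_force: 0.0
time: 80.35
tool_pos: [426.7, -219.3, 207.1]
tcp_rot: [3.141, 0.0, 1.591]
contact_force: [-0.1, -0.5, 0.1]
grip_width: 45.5
finger_force: 0.0
yellow [([288.0, 175.0], 618.6, 2.1, 45.2, 15.9, -88.7), ([324.0, 174.0], 620.5, -82.4, 92.3, 20.4, -88.7)]
stack [([206.0, 169.0], 610.2, 156.8, 86.3, 62.0, 1.4)] cover [([290.0, 175.0], 618.1, 0.3, 129.0, 109.0, 2.6)]
131 [(50, 128), (54, 127), (58, 133), (62, 134), (66, 132), (70, 146), (74, 187), (78, 135), (82, 134), (86, 136), (90, 140), (94, 138), (98, 142), (102, 141), (106, 133), (110, 132), (114, 147), (118, 172), (122, 138), (126, 129), (130, 131), (134, 132), (138, 135), (142, 142), (146, 158), (150, 134), (154, 136), (158, 142), (162, 165), (166, 128), (170, 130), (174, 131), (178, 133), (182, 133), (186, 132), (190, 132), (194, 133), (198, 134), (202, 136), (206, 138), (210, 127), (214, 130), (218, 131), (222, 133), (226, 135), (230, 135), (234, 141), (238, 133), (242, 133), (246, 130), (2
[... 589 characters left out ...]
 (238, 136), (242, 136), (246, 144), (250, 172), (254, 197), (258, 228)]
183 [(50, 128), (54, 127), (58, 131), (62, 133), (66, 134), (70, 132), (74, 141), (78, 131), (82, 131), (86, 132), (90, 133), (94, 135), (98, 139), (102, 129), (106, 131), (110, 132), (114, 135), (118, 150), (122, 135), (126, 134), (130, 135), (134, 137), (138, 137), (142, 134), (146, 135), (150, 132), (154, 132), (158, 137), (162, 153), (166, 139), (170, 134), (174, 135), (178, 136), (182, 134), (186, 142), (190, 167), (194, 134), (198, 133), (202, 128), (206, 168), (210, 132), (214, 131), (218, 137), (222, 135), (226, 136), (230, 153), (234, 171), (238, 134), (242, 132), (246, 134), (250, 156), (254, 171), (258, 229)]
```

```bash
python3 -c "
from plant import bot
print(bot.close_job())"
```

```text
the job is handed in; nothing more can be done
None
```

I handed the job in at about 80 s: all four segments and the cap are stacked and locked on the port, the cover sits in its rim with the turnbutton fully over it, and my last measurements agree, though no verdict came back.

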